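Change over the hatch of a two-well soak trough

TASK

The trough's hatch must change over to the well that is now open. First take the green gland sleeve out of the open well and stand it upright in the red box without letting it topple; then take the hatch by its yellow handle, lift it out of its seat, slide it sideways along its channels and lower it gently, without dropping it, until it lies flat and fully home in the seat of the other well, and let go. Set the sleeve down gently too, keep clear of the blue ram that lies above the trough, and leave the steel hub, the oil bottle and the grease tin where they stand.

Things in the scene. Friction and masses are not known exactly. Their poses are not given: they have to be found in the camera images.
- trough: fixed grey steel trough, 200 (x, depth) x 342 (y, length) x 96 mm high; origin at the centre of its underside, on the bench (height 0); own +y along its length, the slide direction; own -x its front, facing the robot within 15 degrees. Two like wells at own y = +80 and -80 mm, floors 20 mm above the bench. End walls, inner faces at own y = +149 and -149 mm, 90 mm high, stop the hatch.
- bridge_top (a point): top centre of the steel bridge between the wells, 64 mm above the bench, 22 mm wide along own y; axes as the trough. Each well has a recessed hatch seat 156 (x) x 138 (y) mm, seat face 50 mm above the bench, so the hatch must be raised at least 14 mm to pass the bridge.
- front_lip (a point): top centre of the steel lip along the trough's front, 96 mm above the bench, at own x = -83 mm of the trough, 34 mm wide. Lips along both long sides close the channels from above: underside 90 mm above the bench, inner edges at own x = -66 and +66 mm. They keep the hatch captive: it can rise at most 32 mm from its seat; aim for 18 to 28.
- ram_axis (a point): middle of the fixed blue hydraulic ram that lies above the trough along own y (axes as the trough): radius 27 mm, 31 mm at the end collars; axis 235 mm above the bench and 30 mm behind (own +x of) the trough's middle. It covers the wells from straight above, so the gripper must come in leaning about 30 to 45 degrees, body towards the trough's front.
- ram: the same ram; its origin and axes are those of the trough. Its two upright blue brackets stand outside the trough's ends at own y = +179 and -179 mm: 44 mm deep (own x +8 to +52 mm), 16 mm thick, 240 mm high.
- well_hatched: dark grate forming the floor of the well that the hatch covers at the start (left or right varies); 126 x 134 x 6 mm; origin at the centre of its underside, 14 mm above the bench, axes as the trough. The hatch seat is 36 mm above the origin.
- well_open: the same dark grate in the well that is open at the start, where the sleeve stands and where the hatch must go; origin at the centre of its underside, 14 mm above the bench, axes as the trough. The hatch is home when centred on it with its underside 36 mm above the origin.
- hatch_handle (a point): centre of the hatch's yellow handle bar: a level bar 76 mm long along own x, 14 mm wide (own y) and 14 mm high, on two posts at own x = +33 and -33 mm; the bar's centre is 58 mm above the hatch's underside, about 43 mm of free space under it. Axes as the hatch, which lies parallel to the trough. Grip it across y.
- hatch_plate (a point): centre of the loose aluminium hatch plate, 150 (x) x 130 (y) x 8 mm, half-way up its thickness; z up. About 0.6 kg. Clearance 3 mm each side to the channel walls in x, 4 mm each side in the seat in y.
- sleeve_center (a point): centre, half-way up (47.5 mm above its foot), of the loose green gland sleeve: round, radius 18 mm, 95 mm tall, foot flange radius 25 mm and 14 mm high, about 0.3 kg, standing upright in the open well on the grate; own z is its axis.
- box_floor (a point): centre of the inner floor of the red open wooden box, 9 mm above the bench; the box is fixed, 150 x 150 x 45 mm outside, 132 x 132 mm inside, walls 9 mm; it stands left or right of the trough.
- hub: bystander: loose steel hub, flange diameter 110 mm, 50 mm high; origin at the centre of its underside; stands on the other side of the trough from the box.
- oil_bottle: bystander: loose yellow oil bottle with red cap, radius 26 mm, 130 mm tall; origin at the centre of its underside.
- grease_tin: bystander: loose blue tin, radius 34 mm, 60 mm tall; origin at the centre of its underside.
Mind the look-alikes: they are no part of the job. What is shaped like the part that bears hatch_handle but black is not meant.

How it is judged:
By the outcome, as a careful person would: the job done as asked, in the order asked, and still so for the second after the job is handed in, with the robot touching nothing.
It also fails if it takes over 54 s, if anything falls off the work surface, if the arm or the gripper's body presses on something with over 40 N, if the wrist force passes 120 N, or if a joint passes its speed limit or range.

ROBOT

A 6-joint arm with a two-finger parallel gripper is mounted at the origin on the work surface. World frame = base frame: x ahead of the robot, y to its left, z up, the work surface at z = 0. Lengths are in m, angles in rad, forces in N, time in s.
With the tool pointing down it reaches from about 0.35 to 0.775 m from the base axis. Payload 5.5 kg.
Tool frame: the origin (TCP) lies at the very end of the fingers, on their centre line; the grasp point (between the pads) lies 19 mm behind it; x points along the fingers, y is the direction in which the jaws open and shut, and the axes are right-handed (so a half turn about x gives the same grasp; the last joint's range is limited). The gripper opens to 85 mm and grips with 20 to 120 N. Pads are 22 mm wide; open, the fingers measure 114 mm over their backs; the gripper's body (76 mm by 85 mm) begins 54 mm behind the grasp point. The pads swing forward as they close: fully open they stand 13 mm farther back than shut.
Start: joints at [-1.456, 0.313, 0.046, 1.304, 0, 1.431], TCP at [0.145, -0.556, 0.203] pointing down, gripper open.
Joint ranges: [-2.76, 2.76], [-0.86, 1.69], [-1.03, 1.26], [-2.2, 2.34], [-1.47, 1.5], [-3.14, 3.14]. Speed limits (rad/s): [2.57, 2.57, 3.14, 3.14, 3.14, 3.14].

INTERFACE

Orientations are given as a unit quaternion [w, x, y, z].
In Python, from workcell import env gives the robot as it stands.
- The arm moves only by the tool drive_tool, never from a script. Its argument "plan" is a list that holds one entry, the list of rows, each a list of 7 numbers: the shift along the tool's x, y, z in cm, then the turn, a rotation vector about the tool's x, y, z in degrees, then the opening, from 0 (shut) to 1 (fully open). In form: [[[tx, ty, tz, wx, wy, wz, fingers], ...]]. A call has exactly 5 rows; each row shifts and turns the commanded pose from where the row before left it, along the tool's axes as they then stand; what a row does not reach is not made up. A row lasts 1/12 s, in which the tool goes at most 41.7 mm and 7.16 degrees, less where a joint would pass 70% of its speed; a pose out of reach is approached as far as the arm can. A call with a gripper value outside its range is refused whole. The fingers move at their own pace and stop on an object; "squeeze" is the grip in N (left out, the last holds). Time passes only in rows, so rows that do not move let the fingers close, or fill a call up. It gives the time, the measured TCP pose, the force and the opening at its end, in the units of the state.
- env.get_state(): the state, without advancing time (a new reading comes with each control period).
- env.read_camera(name): name is "scene" or "top"; returns the picture (384x512x3 uint8, red, green, blue); there is no depth.
- env.camera_model(name): a dict with "camera_matrix" (3x3 intrinsics, pixels), "k1" (the pictures are not rectified: a ray, as slopes to the right and down, at radius r is drawn at 1 + k1 r^2 times it, then the intrinsics apply), "camera_from_world" (4x4, takes a point from world to camera coordinates). Camera axes: x right, y down, z forward; pixel columns grow to the right and rows downward; lengths in m; the calibration is good to about 2 mm. A picture is of the moment at which its call begins. camera_model takes no time and is no camera call.
- env.hand_in(): hands the job in, once; it reports no verdict.
The state is a dict: "clock": time; "joint_pos": joint angles; "qvel": joint speeds; "tau": joint torques, N m; "tcp_pos": TCP position; "orientation": TCP orientation; "wrist_force": force on the tool from outside, world axes, zero at the start; "ft_torque": the same for the moment, N m; "finger_gap": finger opening in m.
Only numpy, scipy, OpenCV 4.12 (cv2) and the standard library are available. Lean on these libraries where they do the work, as an engineer would, in place of code of your own. Each camera call takes 0.05 s, during which the arm holds its last target.

## Working session

There is one attempt and no reset: what is moved stays moved. The work goes in short steps, Python scripts to look and compute and a tool call to move; the robot and the scene stay as the last step left them, time stands still between calls to the robot, and variables do not carry over. Pictures are saved under pics/ and viewed, and the job is handed in when it is done.

Besides the shell and the picture viewer there is one more tool, called after "Request:" as name(argument=value, ...) on one line, values as JSON. drive_tool: Moves the arm, as the interface text tells. Its arguments: {"type":"object","properties":{"plan":{"type":"array","items":{"type":"array","items":{"type":"array","items":{"type":"number"}}}},"squeeze":{"type":"number"}},"required":["plan"]}

```bash
mkdir -p pics; ls
python3 - <<'E'
from workcell import env
import cv2,numpy as np
print(env.get_state())
for n in("scene","top"):
    im=env.read_camera(n); cv2.imwrite(f"pics/{n}0.png",im[:,:,::-1]); 
    m=env.camera_model(n); print(n,m)
E
```

```text
pics
{'clock': 0.0, 'joint_pos': array([-1.45561870e+00,  3.14047733e-01,  4.49904157e-02,  1.30360121e+00,
        1.10751747e-06,  1.43121063e+00]), 'qvel': array([-6.49724787e-04,  1.96090827e-05, -8.89562704e-04, -9.04880555e-04,
        1.57251706e-03,  1.33363833e-03]), 'tau': array([ 3.25236499e-05, -4.80626750e+01,  2.98533851e+01,  1.95334491e-02,
       -1.26946256e-04, -3.53147335e-06]), 'tcp_pos': array([ 0.14484366, -0.5558812 ,  0.20218667]), 'orientation': array([ 0.08917068,  0.70138587,  0.09048734, -0.70136902]), 'wrist_force': array([-0.91593687,  0.73742121,  0.08303149]), 'ft_torque': array([-0.0463202 , -0.02799622,  0.00976903]), 'finger_gap': 0.08519225429503366}
scene {'camera_matrix': array([[413.77349958,   0.        , 253.73120303],
       [  0.        , 413.77349958, 191.23971643],
       [  0.        ,   0.        ,   1.        ]]), 'k1': -0.06846285397666288, 'camera_from_world': array([[-0.69121802,  0.72235578, -0.02048867,  0.4013166 ],
       [ 0.48935946,  0.4470266 , -0.74879539, -0.11272891],
       [-0.53173769, -0.52760719, -0.66248447,  1.7535433 ],
       [ 0.        ,  0.        ,  0.        ,  1.        ]])}
top {'camera_matrix': array([[441.29869829,   0.        , 254.33670704],
       [  0.        , 441.29869829, 190.2241208 ],
       [  0.        ,   0.        ,   1.        ]]), 'k1': -0.12813936368133627, 'camera_from_world': array([[ 1.60502572e-02, -9.99870180e-01, -1.41851582e-03,
        -8.22729268e-02],
       [-9.96173830e-01, -1.58689974e-02, -8.59411146e-02,
         5.11744209e-01],
       [ 8.59074473e-02,  2.79246532e-03, -9.96299208e-01,
         1.57481700e+00],
       [ 0.00000000e+00,  0.00000000e+00,  0.00000000e+00,
         1.00000000e+00]])}
```

View pics/scene0.png

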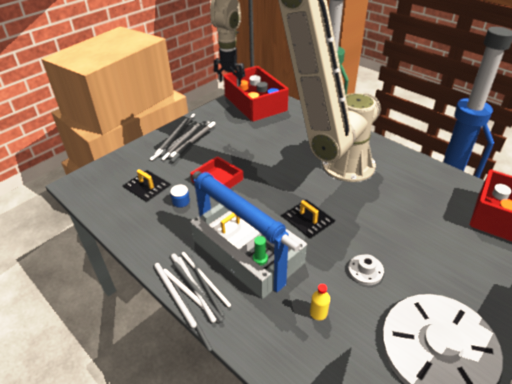

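View pics/top0.png

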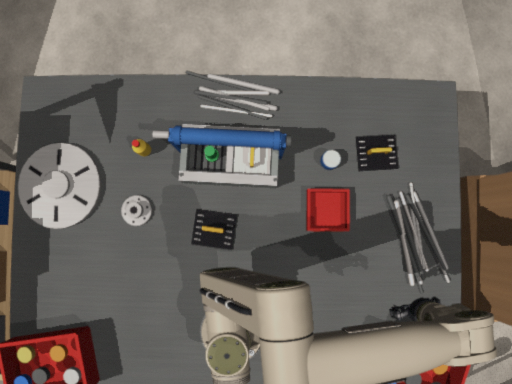

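The two black slotted plates with yellow handles, top (215,230) and (378,152), are the look-alikes. The meant hatch is the light plate in the trough, with its handle at top (252,157). I'll enlarge to confirm that and to measure.

```bash
cat > h.py <<'E'
import numpy as np,cv2
from workcell import env
from scipy.spatial.transform import Rotation as R
from scipy.optimize import least_squares
def proj(n,P):
    m=env.camera_model(n);T=m["camera_from_world"];K=m["camera_matrix"]
    c=np.atleast_2d(P)@T[:3,:3].T+T[:3,3]; s=c[:,:2]/c[:,2:]
    s=s*(1+m["k1"]*(s**2).sum(1,keepdims=True))
    return s@K[:2,:2].T+K[:2,2]
def atz(n,uv,z):
    return least_squares(lambda p:(proj(n,[p[0],p[1],z])[0]-uv),[0.5,0]).x
def tri(us,ut):
    r=least_squares(lambda p:np.r_[proj("scene",p)[0]-us,proj("top",p)[0]-ut],[0.5,0,0.05]);return r.x,r.fun
def Rt(s): return R.from_quat(np.r_[s["orientation"][1:],s["orientation"][0]])
E
python3 - <<'E'
import cv2
a=cv2.imread("pics/top0.png")[110:240,120:360]; cv2.imwrite("pics/topc.png",cv2.resize(a[:90,40:190],None,fx=5.3,fy=5.3,interpolation=cv2.INTER_CUBIC))
b=cv2.imread("pics/scene0.png")[165:300,180:320]; cv2.imwrite("pics/scenec.png",cv2.resize(b,None,fx=4.4,fy=4.4,interpolation=cv2.INTER_CUBIC))
E
```

```text
(no output)
```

View pics/topc.png

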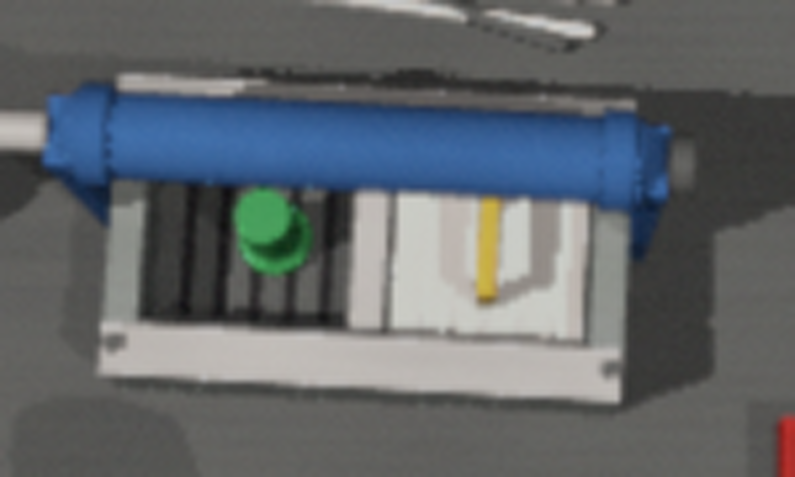

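View pics/scenec.png

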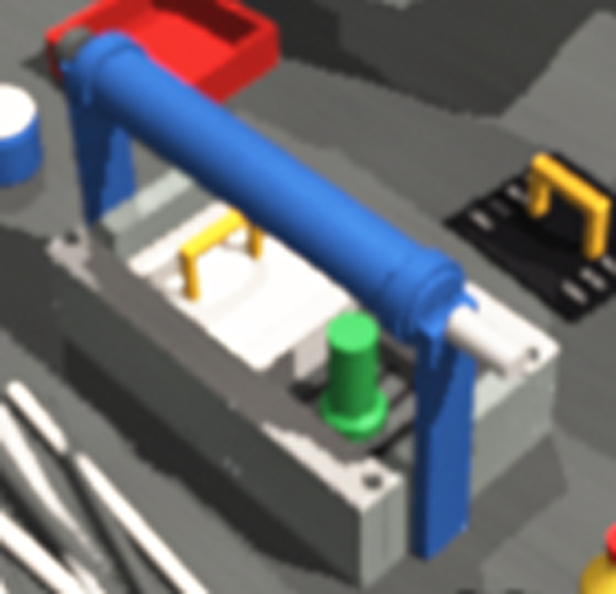

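```bash
python3 - <<'E'
import cv2
a=cv2.imread("pics/top0.png"); cv2.imwrite("pics/topb.png",cv2.resize(a[170:250,290:370],None,fx=7,fy=7,interpolation=cv2.INTER_CUBIC))
b=cv2.imread("pics/scene0.png"); cv2.imwrite("pics/sceneb.png",cv2.resize(b[145:215,165:265],None,fx=7,fy=7,interpolation=cv2.INTER_CUBIC))
E
cat > fit.py <<'E'
from h import *
c=lambda p,f,o:(np.array(p)+.5)/f-.5+np.array(o)
T=lambda *p:c(p,5.3,(160,110)); S=lambda *p:c(p,4.4,(180,165))
def loc(q,l): # q=x,y,yaw
    l=np.array(l,float);cy,sy=np.cos(q[2]),np.sin(q[2]);return np.array([q[0]+cy*l[0]-sy*l[1],q[1]+sy*l[0]+cy*l[1],l[2]])
obs=[("top",T(98,376),(-.1,.171,.096)),("top",T(621,402),(-.1,-.171,.096)),("top",T(118,76),(.1,.171,.096)),("top",T(636,101),(.1,-.171,.096)),
("top",T(105,320),(-.066,.171,.096)),("top",T(622,347),(-.066,-.171,.096)),
("scene",S(363,515),(.1,.171,.096)),("scene",S(558,349),(-.1,.171,.096)),("scene",S(48,245),(.1,-.171,.096)),("scene",S(405,475),(.066,.171,.096))]
def f(q,dz=0): return np.array([proj(n,loc(q,np.array(l)+[0,0,dz]))[0]-p for n,p,l in obs])
r=least_squares(lambda q:f(q).ravel(),[.6,-.1,0]);q=r.x
r2=least_squares(lambda q:f(q,q[3]).ravel(),[.6,-.1,0,0])
if __name__=="__main__":
    print(q,np.degrees(q[2]));print(f(q).round(1));print("dz",r2.x)
    print("sleeve top",tri(S(354,328),T(265,213)))
    def g(p):
        a=loc(q,(p[0]-.038,p[1],p[2]));b=loc(q,(p[0]+.038,p[1],p[2]))
        return np.r_[proj("top",a)[0]-T(488,296),proj("scene",b)[0]-S(190,250)]
    h=least_squares(g,[0,-.08,.11]);print("handle local top",h.x,h.fun,loc(q,h.x))
E
python3 fit.py
```

```text
[ 0.63061634  0.01748388 -0.03422891] -1.9611723152592369
[[-0.3 -0.1]
 [-0.4 -0.1]
 [-0.1  0.1]
 [-0.7 -0.1]
 [-0.9  0.7]
 [-0.2  0.5]
 [-0.2 -1.6]
 [ 0.2 -0.8]
 [-0.7  0.7]
 [-1.6  0.7]]
dz [ 0.63046274  0.01725342 -0.03387874 -0.00153542]
sleeve top (array([0.63971519, 0.08386019, 0.11784539]), array([-0.7988435 , -0.02919853, -0.66691174,  0.57329315]))
handle local top [-0.00249815 -0.07992375  0.11253886] [-0.83339793  0.83810996 -1.13087988 -0.03311437] [ 0.62538448 -0.06230756  0.11253886]
```

View pics/topb.png

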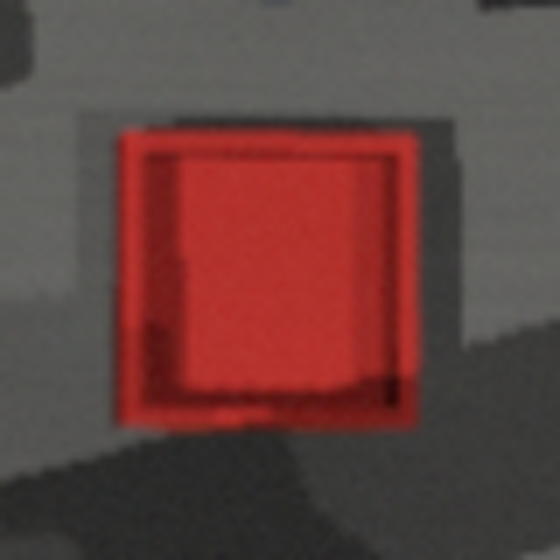

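View pics/sceneb.png

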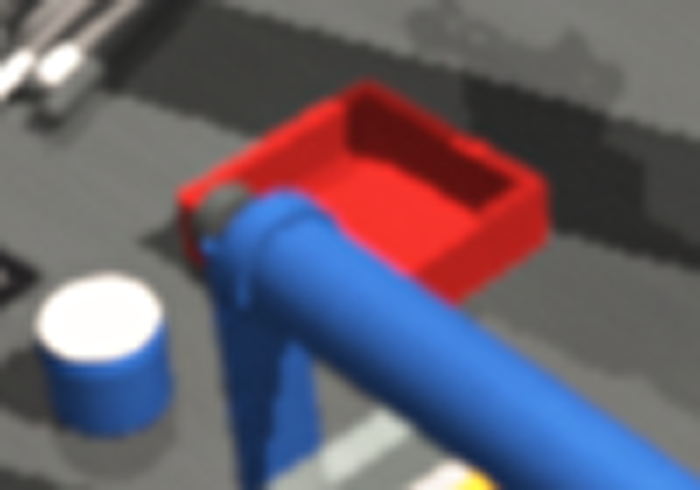

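```bash
cat >> h.py <<'E'
YAW=-0.034
def tgt(a_deg,flip=1,yaw=YAW):
    a=np.radians(a_deg);Z=R.from_euler('z',yaw)
    x=np.array([np.sin(a),0,-np.cos(a)]);y=np.array([0,flip,0.]);z=np.cross(x,y)
    return Z*R.from_matrix(np.c_[x,y,z])
def plan(p1,R1,n,p0=None,R0=None):
    s=env.get_state()
    if p0 is None:p0=s["tcp_pos"]
    if R0 is None:R0=Rt(s)
    dv=(R0.inv()*R1).as_rotvec()
    p1=np.array(p1); st=(p1-p0)/n; rows=[];C=R0
    for i in range(n):
        rows.append(np.r_[C.inv().apply(st)*100,np.degrees(dv/n)].round(2)); C=C*R.from_rotvec(dv/n)
    print("mm/row",np.linalg.norm(st)*1000,"deg/row",np.degrees(np.linalg.norm(dv))/n)
    for r in rows: print(r.tolist())
def st():
    s=env.get_state();print("t",s["clock"].__round__(2),"tcp",s["tcp_pos"].round(4),"q",s["joint_pos"].round(2),"F",s["wrist_force"].round(1),"gap",round(s["finger_gap"],4))
    m=Rt(s).as_matrix();print("x",m[:,0].round(3),"y",m[:,1].round(3));return s
E
python3 - <<'E'
from h import *
s=st()
for f in(1,-1):
    d=(Rt(s).inv()*tgt(38,f)).as_rotvec();print(f,np.degrees(d),np.degrees(np.linalg.norm(d)))
c=lambda p,o:(np.array(p)+.5)/7-.5+np.array(o)
for n,p,o in(("top",(268,278),(290,170)),):
    print("box",atz(n,c(p,o),.045))
# corners tri
S=lambda *p:c(p,(165,145));T=lambda *p:c(p,(290,170))
print(tri(S(365,80),T(417,428)),tri(S(548,183),T(118,428)))
print(tri(S(182,195),T(417,130)))
E
```

```text
t 0.1 tcp [ 0.1449 -0.5559  0.2023] q [-1.46  0.31  0.05  1.3   0.    1.43] F [ 1.1 -0.7  0.2] gap 0.0851
x [-0.     0.002 -1.   ] y [ 0.252 -0.968 -0.002]
1 [-155.25750019   -7.90203209   53.45946193] 164.39357514001316
-1 [15.90061597 37.73167511  5.57725231] 41.323294132278306
box [ 0.44697594 -0.33734489]
(array([ 0.37179129, -0.41456917,  0.04365399]), array([ 0.07099386,  0.00630081,  0.04349238, -0.04169427])) (array([ 0.3697584 , -0.26113176,  0.04550807]), array([-0.01868006, -0.00107391, -0.01224891,  0.0110455 ]))
(array([ 0.52174889, -0.41186718,  0.04623336]), array([-0.87425234, -0.10217919, -0.55035975,  0.56194953]))
```

Run:
```python
from h import *
plan([.42,-.32,.32],tgt(38,-1),10)
```

```text
mm/row 38.107187734238 deg/row 4.132329413227831
[-1.17, -1.59, -3.26, 1.59, 3.77, 0.56]
[-0.97, -1.67, -3.28, 1.59, 3.77, 0.56]
[-0.77, -1.75, -3.29, 1.59, 3.77, 0.56]
[-0.57, -1.84, -3.29, 1.59, 3.77, 0.56]
[-0.38, -1.93, -3.27, 1.59, 3.77, 0.56]
[-0.18, -2.01, -3.23, 1.59, 3.77, 0.56]
[0.01, -2.1, -3.18, 1.59, 3.77, 0.56]
[0.19, -2.19, -3.11, 1.59, 3.77, 0.56]
[0.38, -2.28, -3.03, 1.59, 3.77, 0.56]
[0.55, -2.37, -2.94, 1.59, 3.77, 0.56]
```

Request:
drive_tool(plan=[[[-1.2, -1.6, -3.3, 1.6, 3.8, 0.6, 1], [-1.0, -1.7, -3.3, 1.6, 3.8, 0.6, 1], [-0.8, -1.75, -3.3, 1.6, 3.8, 0.6, 1], [-0.6, -1.8, -3.3, 1.6, 3.8, 0.6, 1], [-0.4, -1.9, -3.3, 1.6, 3.8, 0.6, 1]]])

```text
clock: 0.52
tcp_pos: [0.2844, -0.4374, 0.2635]
orientation: [0.042, 0.815, 0.036, -0.577]
wrist_force: [0.1, -0.7, -0.1]
finger_gap: 0.0856
```

Request:
drive_tool(plan=[[[-0.2, -2.0, -3.2, 1.6, 3.8, 0.5, 1], [0, -2.1, -3.2, 1.6, 3.8, 0.5, 1], [0.2, -2.2, -3.1, 1.6, 3.8, 0.5, 1], [0.4, -2.3, -3.0, 1.6, 3.8, 0.5, 1], [0.5, -2.4, -2.9, 1.6, 3.8, 0.5, 1]]])

```text
clock: 0.93
tcp_pos: [0.4207, -0.3187, 0.3225]
orientation: [-0.009, 0.9, -0.015, -0.435]
wrist_force: [0.4, 0.1, 0.5]
finger_gap: 0.085
```

Run:
```python
from h import *
st()
# sleeve grasp
d=tgt(38,-1).apply([1,0,0])
g=np.array([.640,.084,.092]); t=g+.019*d; pre=t-.12*d
print("grasp tcp",t,"pre",pre)
plan(pre+[0,0,.03],tgt(38,-1),10)
```

```text
t 0.93 tcp [ 0.4207 -0.3187  0.3225] q [-1.18 -0.16 -0.38  1.04  0.6   2.1 ] F [0.4 0.1 0.5] gap 0.085
x [ 0.622 -0.02  -0.783] y [-0.035 -0.999 -0.002]
grasp tcp [0.65169081 0.08360236 0.0770278 ] pre [0.57785413 0.08611377 0.17158909]
mm/row 45.080311480666 deg/row 0.04855359458994574
[1.84, -4.1, -0.36, -0.01, -0.05, 0.01]
[1.84, -4.1, -0.36, -0.01, -0.05, 0.01]
[1.84, -4.1, -0.37, -0.01, -0.05, 0.01]
[1.84, -4.1, -0.37, -0.01, -0.05, 0.01]
[1.84, -4.1, -0.37, -0.01, -0.05, 0.01]
[1.84, -4.1, -0.37, -0.01, -0.05, 0.01]
[1.84, -4.1, -0.38, -0.01, -0.05, 0.01]
[1.84, -4.1, -0.38, -0.01, -0.05, 0.01]
[1.84, -4.1, -0.38, -0.01, -0.05, 0.01]
[1.84, -4.1, -0.38, -0.01, -0.05, 0.01]
```

Request:
drive_tool(plan=[[[1.2, -2.75, -0.25, 0, 0, 0, 0.8], [1.2, -2.75, -0.25, 0, 0, 0, 0.8], [1.2, -2.75, -0.25, 0, 0, 0, 0.8], [1.2, -2.75, -0.25, 0, 0, 0, 0.8], [1.2, -2.75, -0.25, 0, 0, 0, 0.8]]])

```text
clock: 1.35
tcp_pos: [0.4713, -0.1827, 0.2822]
orientation: [-0.008, 0.9, -0.015, -0.436]
wrist_force: [-0.3, -0.0, 0.0]
finger_gap: 0.0685
```

Request:
drive_tool(plan=[[[1.2, -2.75, -0.25, 0, 0, 0, 0.8], [1.2, -2.75, -0.25, 0, 0, 0, 0.8], [1.2, -2.75, -0.25, 0, 0, 0, 0.8], [1.2, -2.75, -0.25, 0, 0, 0, 0.8], [1.2, -2.75, -0.25, 0, 0, 0, 0.8]]])

```text
clock: 1.77
tcp_pos: [0.5228, -0.0467, 0.2432]
orientation: [-0.008, 0.9, -0.015, -0.436]
wrist_force: [1.3, -0.2, 0.6]
finger_gap: 0.0684
```

Request:
drive_tool(plan=[[[1.2, -2.75, -0.25, 0, 0, 0, 0.8], [1.2, -2.75, -0.25, 0, 0, 0, 0.8], [1.2, -2.75, -0.25, 0, 0, 0, 0.8], [1.2, -2.75, -0.25, 0, 0, 0, 0.8], [1.2, -2.75, -0.25, 0, 0, 0, 0.8]]])

```text
clock: 2.18
tcp_pos: [0.5741, 0.0767, 0.2035]
orientation: [0.001, 0.9, -0.003, -0.436]
wrist_force: [0.1, 0.3, 0.9]
finger_gap: 0.0684
```

Run:
```python
from h import *
st()
plan([.5779,.0861,.1716],tgt(38,-1),5)
plan([.6517,.0836,.077],tgt(38,-1),10,p0=np.array([.5779,.0861,.1716]),R0=tgt(38,-1))
for n in("top","scene"):
    im=env.read_camera(n)[:,:,::-1]; cv2.imwrite(f"pics/{n}1.png",cv2.resize(im[90:260,140:340] if n=="top" else im[130:310,150:350],None,fx=3.2,fy=3.2,interpolation=cv2.INTER_CUBIC))
```

```text
t 2.18 tcp [0.5741 0.0767 0.2035] q [-0.   -0.18 -0.74  0.34 -0.    3.14] F [0.1 0.3 0.9] gap 0.0684
x [ 0.619 -0.006 -0.785] y [-0.004 -1.     0.004]
mm/row 6.694117993351132 deg/row 0.350502648205696
[0.55, -0.19, 0.34, 0.3, -0.05, 0.17]
[0.55, -0.19, 0.34, 0.3, -0.05, 0.17]
[0.55, -0.19, 0.34, 0.3, -0.05, 0.17]
[0.55, -0.19, 0.34, 0.3, -0.05, 0.17]
[0.55, -0.19, 0.34, 0.3, -0.05, 0.17]
mm/row 12.000770808577254 deg/row 0.0
[1.2, -0.0, 0.0, 0.0, 0.0, 0.0]
[1.2, -0.0, 0.0, 0.0, 0.0, 0.0]
[1.2, -0.0, 0.0, 0.0, 0.0, 0.0]
[1.2, -0.0, 0.0, 0.0, 0.0, 0.0]
[1.2, -0.0, 0.0, 0.0, 0.0, 0.0]
[1.2, -0.0, 0.0, 0.0, 0.0, 0.0]
[1.2, -0.0, 0.0, 0.0, 0.0, 0.0]
[1.2, -0.0, 0.0, 0.0, 0.0, 0.0]
[1.2, -0.0, 0.0, 0.0, 0.0, 0.0]
[1.2, -0.0, 0.0, 0.0, 0.0, 0.0]
```

View pics/scene1.png

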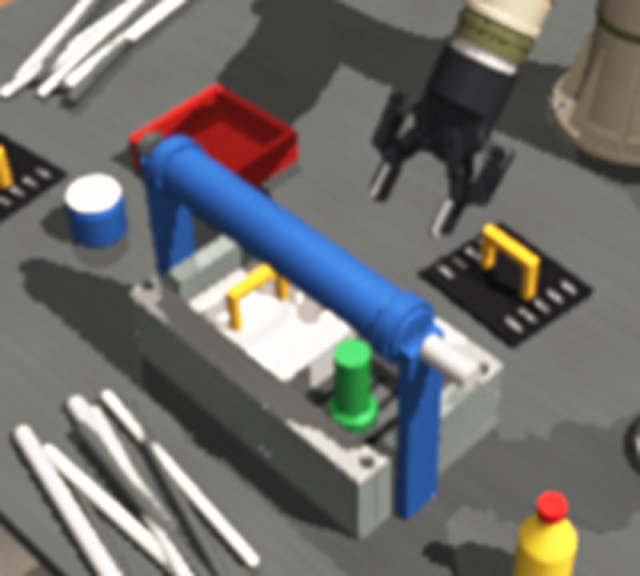

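View pics/top1.png

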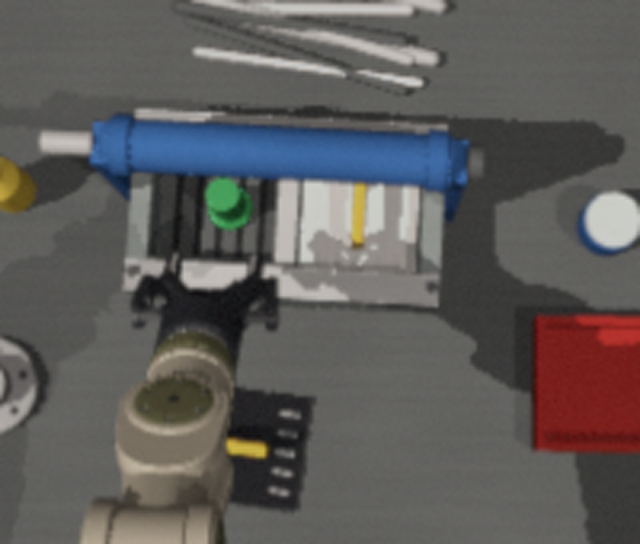

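Joint 6 hit its limit in this roll. I'll turn half round about the tool axis, which gives the same grasp.

Request:
drive_tool(plan=[[[0, 0, 0, -7.1, 0, 0, 0.8], [0, 0, 0, -7.1, 0, 0, 0.8], [0, 0, 0, -7.1, 0, 0, 0.8], [0, 0, 0, -7.1, 0, 0, 0.8], [0, 0, 0, -7.1, 0, 0, 0.8]]])

```text
clock: 2.7
tcp_pos: [0.5739, 0.0723, 0.2043]
orientation: [0.275, 0.857, 0.128, -0.417]
wrist_force: [-0.6, 0.3, -0.5]
finger_gap: 0.0685
```

Run:
```python
from h import *
s=st();print(np.degrees((Rt(s).inv()*tgt(38,1)).as_rotvec()))
```

```text
t 2.7 tcp [0.5739 0.0723 0.2043] q [-0.01 -0.18 -0.74  0.34 -0.    2.51] F [-0.6  0.3 -0.5] gap 0.0685
x [ 0.619 -0.01  -0.785] y [ 0.449 -0.815  0.365]
[-143.10267131   -0.68083107   -0.58741174]
```

Request:
drive_tool(plan=[[[0, 0, 0, -7.15, 0, 0, 0.8], [0, 0, 0, -7.15, 0, 0, 0.8], [0, 0, 0, -7.15, 0, 0, 0.8], [0, 0, 0, -7.15, 0, 0, 0.8], [0, 0, 0, -7.15, 0, 0, 0.8]]])

```text
clock: 3.12
tcp_pos: [0.5739, 0.0721, 0.2043]
orientation: [0.525, 0.731, 0.25, -0.358]
wrist_force: [-0.0, 0.4, -0.5]
finger_gap: 0.0686
```

Request:
drive_tool(plan=[[[0, 0, 0, -7.15, 0, 0, 0.8], [0, 0, 0, -7.15, 0, 0, 0.8], [0, 0, 0, -7.15, 0, 0, 0.8], [0, 0, 0, -7.15, 0, 0, 0.8], [0, 0, 0, -7.15, 0, 0, 0.8]]])

```text
clock: 3.53
tcp_pos: [0.5739, 0.0722, 0.2043]
orientation: [0.724, 0.534, 0.348, -0.264]
wrist_force: [0.1, -0.5, 0.5]
finger_gap: 0.0684
```

Request:
drive_tool(plan=[[[0, 0, 0, -7.15, 0, 0, 0.8], [0, 0, 0, -7.15, 0, 0, 0.8], [0, 0, 0, -7.15, 0, 0, 0.8], [0, 0, 0, -7.15, 0, 0, 0.8], [0, 0, 0, -7.15, 0, 0, 0.8]]])

```text
clock: 3.95
tcp_pos: [0.5739, 0.0721, 0.2043]
orientation: [0.853, 0.286, 0.412, -0.144]
wrist_force: [-0.7, 0.0, -0.4]
finger_gap: 0.0686
```

Request:
drive_tool(plan=[[[0, 0, 0, -7.15, 0, 0, 0.8], [0, 0, 0, -7.15, 0, 0, 0.8], [0, 0, 0, -7.15, 0, 0, 0.8], [0, 0, 0, -7.15, 0, 0, 0.8], [0, 0, 0, -7.15, 0, 0, 0.8]]])

```text
clock: 4.37
tcp_pos: [0.5739, 0.0721, 0.2043]
orientation: [0.9, 0.011, 0.436, -0.011]
wrist_force: [-0.4, -0.4, -0.0]
finger_gap: 0.0684
```

Run:
```python
from h import *
s=st();print(np.degrees((Rt(s).inv()*tgt(38,1)).as_rotvec()))
plan([.5779,.0861,.1716],tgt(38,1),5)
```

```text
t 4.37 tcp [0.5739 0.0721 0.2043] q [-0.01 -0.18 -0.74  0.34 -0.    0.02] F [-0.4 -0.4 -0. ] gap 0.0684
x [ 0.619 -0.01  -0.785] y [0.029 1.    0.01 ]
[-0.11611521  0.26550752 -0.62582382]
mm/row 7.160312791534413 deg/row 0.13793222170082037
[0.56, 0.27, -0.35, -0.02, 0.05, -0.13]
[0.56, 0.28, -0.35, -0.02, 0.05, -0.13]
[0.56, 0.28, -0.35, -0.02, 0.05, -0.13]
[0.56, 0.28, -0.35, -0.02, 0.05, -0.13]
[0.56, 0.28, -0.35, -0.02, 0.05, -0.13]
```

Request:
drive_tool(plan=[[[0.56, 0.28, -0.35, 0, 0.05, -0.13, 0.8], [0.56, 0.28, -0.35, 0, 0.05, -0.13, 0.8], [0.56, 0.28, -0.35, 0, 0.05, -0.13, 0.8], [0.56, 0.28, -0.35, 0, 0.05, -0.13, 0.8], [0.56, 0.28, -0.35, 0, 0.05, -0.13, 0.8]]])

```text
clock: 4.78
tcp_pos: [0.5782, 0.0877, 0.1704]
orientation: [0.899, 0.011, 0.438, -0.017]
wrist_force: [-0.4, -1.0, -0.2]
finger_gap: 0.0683
```

Request:
drive_tool(plan=[[[1.2, 0, 0, 0, 0, 0, 0.8], [1.2, 0, 0, 0, 0, 0, 0.8], [1.2, 0, 0, 0, 0, 0, 0.8], [1.2, 0, 0, 0, 0, 0, 0.8], [1.2, 0, 0, 0, 0, 0, 0.8]]])

```text
clock: 5.2
tcp_pos: [0.6156, 0.0866, 0.1231]
orientation: [0.899, 0.011, 0.438, -0.016]
wrist_force: [0.6, -0.9, -0.2]
finger_gap: 0.0684
```

Run:
```python
from h import *
s=st()
for n in("top","scene"):
    im=env.read_camera(n)[:,:,::-1]; cv2.imwrite(f"pics/{n}2.png",cv2.resize(im[110:200,160:310] if n=="top" else im[165:300,180:320],None,fx=4.4,fy=4.4,interpolation=cv2.INTER_CUBIC))
plan([.6517,.0836,.077],tgt(38,1),5)
```

```text
t 5.2 tcp [0.6156 0.0866 0.1231] q [ 0.03  0.02 -0.8   0.1  -0.04  0.06] F [ 0.6 -0.9 -0.2] gap 0.0684
x [ 0.615 -0.02  -0.788] y [0.039 0.999 0.005]
mm/row 11.597612503037764 deg/row 0.08913892239122127
[1.16, -0.03, 0.04, -0.08, -0.03, -0.01]
[1.16, -0.03, 0.03, -0.08, -0.03, -0.01]
[1.16, -0.03, 0.03, -0.08, -0.03, -0.01]
[1.16, -0.03, 0.03, -0.08, -0.03, -0.01]
[1.16, -0.03, 0.03, -0.08, -0.03, -0.01]
```

View pics/scene2.png

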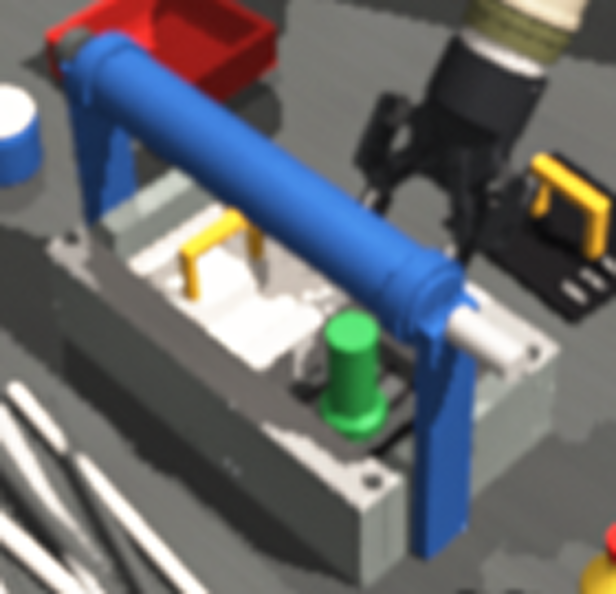

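View pics/top2.png

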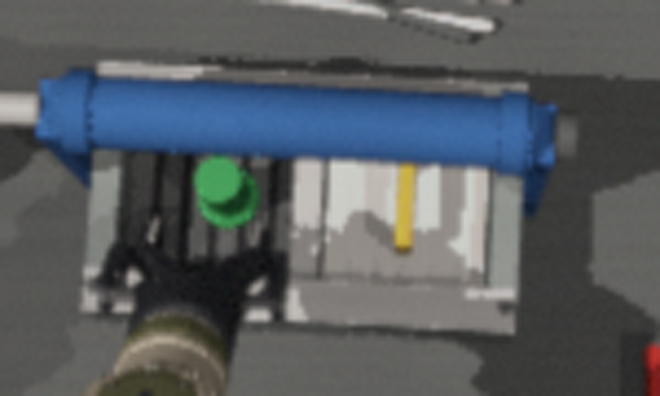

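Run:
```python
from h import *
s=env.get_state()
f=lambda P:((proj("top",P)[0]-[160,110]+.5)*4.4-.5).round(0)
m=Rt(s)
for y in(-.034,0,.034): print(f(s["tcp_pos"]+m.apply([-.008,y,0])))
print("sleeve top/foot",f([.64,.084,.115]),f([.64,.084,.034]),f([.64,.081,.115]),f([.64,.081,.034]))
plan([.652,.0815,.077],tgt(38,1),5)
```

```text
[255. 217.]
[211. 215.]
[167. 213.]
sleeve top/foot [217. 180.] [227. 197.] [221. 180.] [231. 197.]
mm/row 11.663528105116052 deg/row 0.08913892239122127
[1.16, -0.07, 0.04, -0.08, -0.03, -0.01]
[1.16, -0.07, 0.04, -0.08, -0.03, -0.01]
[1.16, -0.07, 0.04, -0.08, -0.03, -0.01]
[1.16, -0.07, 0.04, -0.08, -0.03, -0.01]
[1.16, -0.07, 0.04, -0.08, -0.03, -0.01]
```

Request:
drive_tool(plan=[[[1.16, -0.04, 0.04, 0, 0, 0, 0.8], [1.16, -0.04, 0.04, 0, 0, 0, 0.8], [1.16, -0.04, 0.04, 0, 0, 0, 0.8], [1.16, -0.04, 0.04, 0, 0, 0, 0.8], [1.16, -0.04, 0.04, 0, 0, 0, 0.8]]])

```text
clock: 5.72
tcp_pos: [0.6528, 0.0833, 0.0797]
orientation: [0.899, 0.011, 0.438, -0.016]
wrist_force: [0.3, 0.6, -0.6]
finger_gap: 0.0681
```

Run:
```python
from h import *
s=st()
for n in("top","scene"):
    im=env.read_camera(n)[:,:,::-1]; cv2.imwrite(f"pics/{n}3.png",cv2.resize(im[110:200,160:310] if n=="top" else im[165:300,180:320],None,fx=4.4,fy=4.4,interpolation=cv2.INTER_CUBIC))
```

```text
t 5.72 tcp [0.6528 0.0833 0.0797] q [ 0.02  0.15 -0.78 -0.03 -0.03  0.05] F [ 0.3  0.6 -0.6] gap 0.0681
x [ 0.616 -0.02  -0.788] y [0.039 0.999 0.005]
```

View pics/scene3.png

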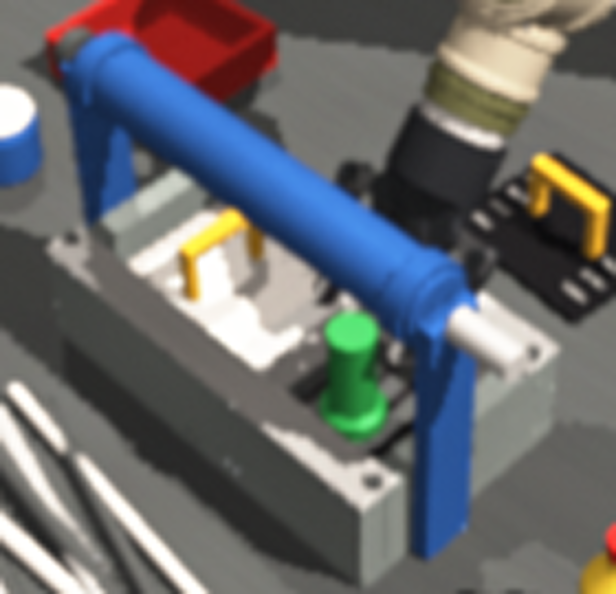

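View pics/top3.png

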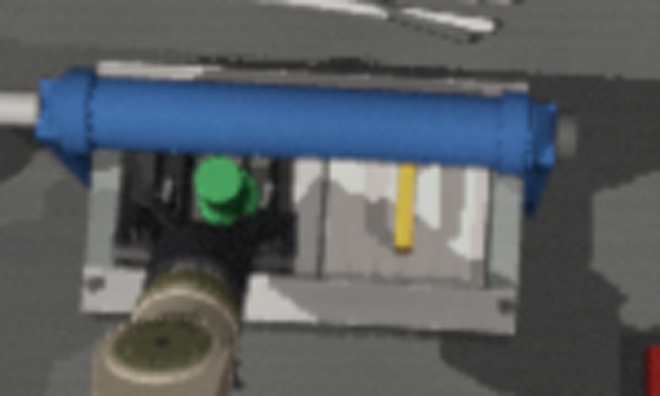

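The sleeve (top picture crop, 220,185) lies between the two pads (165 and 262). Closing.

Request:
drive_tool(plan=[[[0, 0, 0, 0, 0, 0, 0.5], [0, 0, 0, 0, 0, 0, 0.4], [0, 0, 0, 0, 0, 0, 0.3], [0, 0, 0, 0, 0, 0, 0.2], [0, 0, 0, 0, 0, 0, 0.2]]], squeeze=50)

```text
clock: 6.23
tcp_pos: [0.6532, 0.0833, 0.0812]
orientation: [0.899, 0.011, 0.437, -0.016]
wrist_force: [-1.3, 0.3, 2.8]
finger_gap: 0.0323
```

Run:
```python
from h import *
s=st()
p=s["tcp_pos"];Rc=Rt(s)
a=p+[-.004,0,.02]; b=p+R.from_euler('z',YAW).apply([-.040,0,.085]); c=b+[-.06,0,.05]
plan(a,Rc,5);plan(b,Rc,5,a,Rc);plan(c,Rc,5,b,Rc)
```

```text
t 6.23 tcp [0.6532 0.0833 0.0812] q [ 0.02  0.15 -0.78 -0.03 -0.03  0.05] F [-1.3  0.3  2.8] gap 0.0323
x [ 0.617 -0.02  -0.786] y [0.038 0.999 0.005]
mm/row 4.079215610874229 deg/row 0.0
[-0.36, -0.0, 0.18, 0.0, 0.0, 0.0]
[-0.36, -0.0, 0.18, 0.0, 0.0, 0.0]
[-0.36, -0.0, 0.18, 0.0, 0.0, 0.0]
[-0.36, -0.0, 0.18, 0.0, 0.0, 0.0]
[-0.36, -0.0, 0.18, 0.0, 0.0, 0.0]
mm/row 14.860935289789632 deg/row 0.0
[-1.47, 0.01, 0.24, 0.0, 0.0, 0.0]
[-1.47, 0.01, 0.24, 0.0, 0.0, 0.0]
[-1.47, 0.01, 0.24, 0.0, 0.0, 0.0]
[-1.47, 0.01, 0.24, 0.0, 0.0, 0.0]
[-1.47, 0.01, 0.24, 0.0, 0.0, 0.0]
mm/row 15.620499351813319 deg/row 0.0
[-1.53, -0.04, -0.33, 0.0, 0.0, 0.0]
[-1.53, -0.04, -0.33, 0.0, 0.0, 0.0]
[-1.53, -0.04, -0.33, 0.0, 0.0, 0.0]
[-1.53, -0.04, -0.33, 0.0, 0.0, 0.0]
[-1.53, -0.04, -0.33, 0.0, 0.0, 0.0]
```

Request:
drive_tool(plan=[[[0, 0, 0, 0, 0, 0, 0.2], [0, 0, 0, 0, 0, 0, 0.2], [0, 0, 0, 0, 0, 0, 0.2], [0, 0, 0, 0, 0, 0, 0.2], [0, 0, 0, 0, 0, 0, 0.2]]])

```text
clock: 6.65
tcp_pos: [0.6537, 0.0832, 0.0812]
orientation: [0.899, 0.011, 0.437, -0.016]
wrist_force: [-2.1, 2.0, 5.6]
finger_gap: 0.0323
```

Run:
```python
from h import *
s=st()
for n in("top","scene"):
    im=env.read_camera(n)[:,:,::-1]; cv2.imwrite(f"pics/{n}4.png",cv2.resize(im[130:180,180:240] if n=="top" else im[215:275,225:295],None,fx=8,fy=8,interpolation=cv2.INTER_CUBIC))
```

```text
t 6.65 tcp [0.6537 0.0832 0.0812] q [ 0.02  0.15 -0.78 -0.03 -0.03  0.05] F [-2.1  2.   5.6] gap 0.0323
x [ 0.618 -0.02  -0.786] y [0.038 0.999 0.005]
```

View pics/scene4.png

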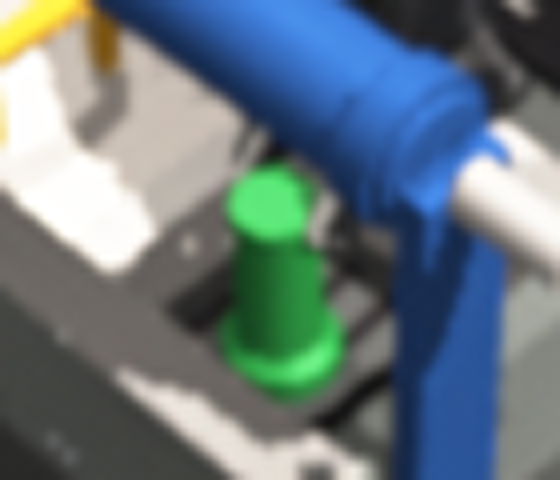

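View pics/top4.png

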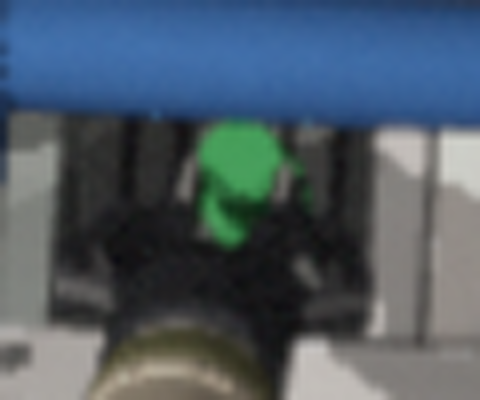

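The sleeve is gripped; its top has shifted about 4 mm in +x, a slight lean from the pads swinging forward. I'll lift a little and check.

Request:
drive_tool(plan=[[[-0.36, 0, 0.18, 0, 0, 0, 0.2], [-0.36, 0, 0.18, 0, 0, 0, 0.2], [-0.36, 0, 0.18, 0, 0, 0, 0.2], [-0.36, 0, 0.18, 0, 0, 0, 0.2], [-0.36, 0, 0.18, 0, 0, 0, 0.2]]], squeeze=60)

```text
clock: 7.17
tcp_pos: [0.6482, 0.0829, 0.0995]
orientation: [0.899, 0.011, 0.438, -0.017]
wrist_force: [0.7, -0.3, -2.1]
finger_gap: 0.0317
```

Run:
```python
from h import *
s=st()
for n in("top","scene"):
    im=env.read_camera(n)[:,:,::-1]; cv2.imwrite(f"pics/{n}5.png",cv2.resize(im[130:180,180:240] if n=="top" else im[205:275,225:295],None,fx=8,fy=8,interpolation=cv2.INTER_CUBIC))
```

```text
t 7.17 tcp [0.6482 0.0829 0.0995] q [ 0.02  0.11 -0.77  0.03 -0.03  0.05] F [ 0.7 -0.3 -2.1] gap 0.0317
x [ 0.615 -0.02  -0.788] y [0.039 0.999 0.005]
```

View pics/scene5.png

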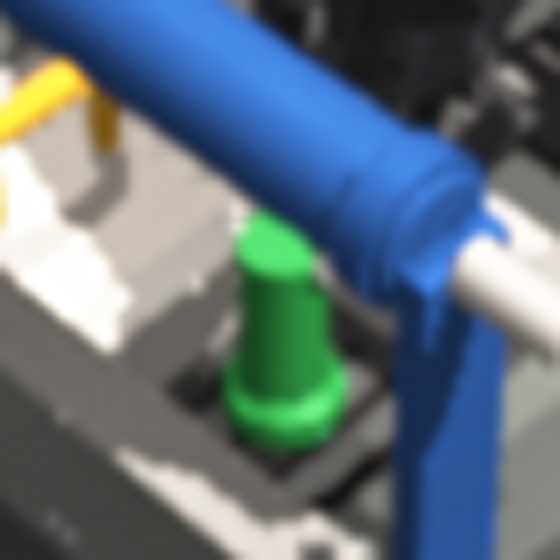

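View pics/top5.png

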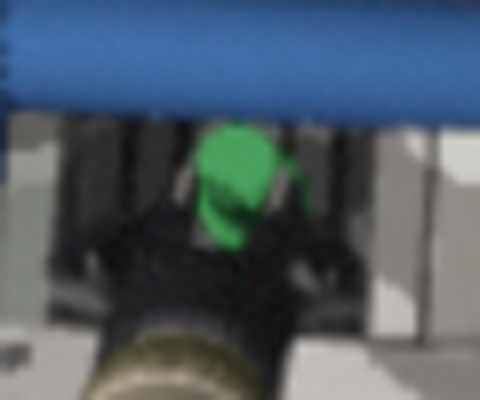

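Request:
drive_tool(plan=[[[-1.45, 0, 0.25, 0, 0, 0, 0.2], [-1.45, 0, 0.25, 0, 0, 0, 0.2], [-1.45, 0, 0.25, 0, 0, 0, 0.2], [-1.45, 0, 0.25, 0, 0, 0, 0.2], [-1.45, 0, 0.25, 0, 0, 0, 0.2]]])

```text
clock: 7.68
tcp_pos: [0.6132, 0.084, 0.1647]
orientation: [0.899, 0.011, 0.438, -0.016]
wrist_force: [0.6, 0.4, -2.3]
finger_gap: 0.0315
```

Request:
drive_tool(plan=[[[-1.5, 0, 0, 0, 0, 0, 0.2], [-1.5, 0, -0.3, 0, 0, 0, 0.2], [-1.5, 0, -0.3, 0, 0, 0, 0.2], [-1.5, 0, -0.3, 0, 0, 0, 0.2], [-1.5, 0, -0.3, 0, 0, 0, 0.2]]])

```text
clock: 8.1
tcp_pos: [0.5573, 0.0859, 0.2163]
orientation: [0.899, 0.011, 0.438, -0.016]
wrist_force: [0.2, -0.1, -2.9]
finger_gap: 0.0316
```

Run:
```python
from h import *
s=st()
for n in("top","scene"):
    im=env.read_camera(n)[:,:,::-1]; cv2.imwrite(f"pics/{n}6.png",cv2.resize(im[110:220,160:270] if n=="top" else im[165:275,225:335],None,fx=5,fy=5,interpolation=cv2.INTER_CUBIC))
```

```text
t 8.1 tcp [0.5573 0.0859 0.2163] q [ 0.04 -0.22 -0.73  0.39 -0.04  0.06] F [ 0.2 -0.1 -2.9] gap 0.0316
x [ 0.616 -0.02  -0.788] y [0.039 0.999 0.005]
```

View pics/scene6.png

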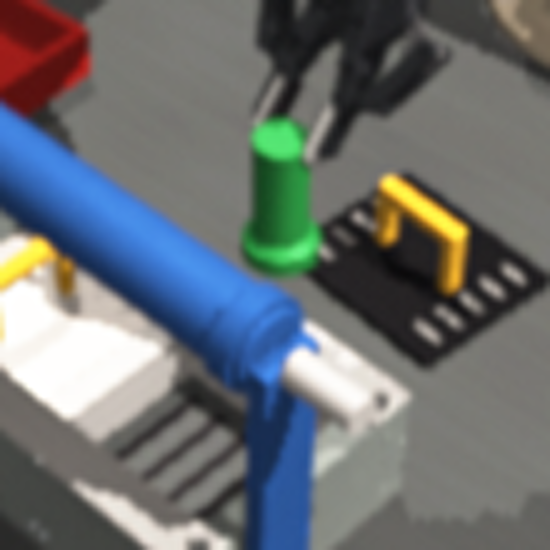

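View pics/top6.png

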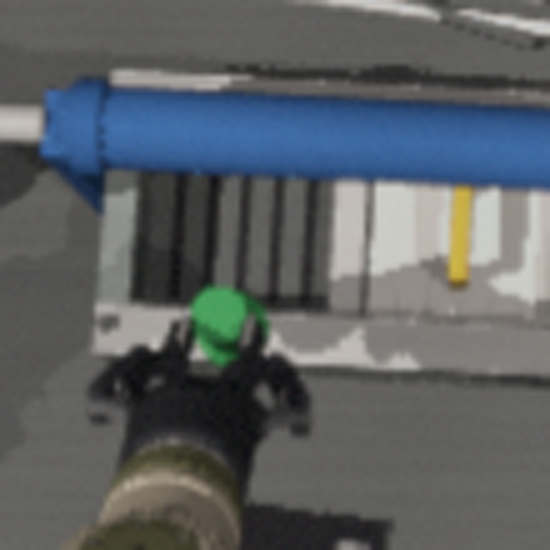

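Run:
```python
from h import *
s=env.get_state()
us=(np.array([282,138])+.5)/5-.5+[225,165]; ut=(np.array([219,318])+.5)/5-.5+[160,110]
p,r=tri(us,ut);print(p,r)
print("rel tcp (tool)",Rt(s).inv().apply(p-s["tcp_pos"]), "grasp",s["tcp_pos"]-.019*Rt(s).apply([1,0,0]))
f=lambda P,n,o:(((proj(n,P)[0]-o+.5)*5)-.5).round(1)
for tx in(-3,0,3,6):
  for ty in (-3,0,3):
    ax=np.array([np.tan(np.radians(tx)),np.tan(np.radians(ty)),1]);ax/=np.linalg.norm(ax)
    q=p-.088*ax
    print(tx,ty,f(q,"scene",[225,165]),f(q,"top",[160,110]))
```

```text
[0.5434578  0.08514206 0.25157458] [-0.19209513 -0.00283458 -0.15306162  0.12487138]
rel tcp (tool) [-0.03529877 -0.0014132   0.00956703] grasp [0.54606818 0.08654742 0.23285598]
-3 -3 [278.6 248.6] [226.9 328.1]
-3 0 [273.1 245.3] [233.9 328.2]
-3 3 [267.6 241.7] [240.8 328.3]
0 -3 [283.3 245. ] [226.8 335. ]
0 0 [277.8 241.7] [233.7 335.1]
0 3 [272.4 238.1] [240.6 335.2]
3 -3 [288.1 241.1] [226.6 341.9]
3 0 [282.6 237.8] [233.5 342. ]
3 3 [277.1 234.3] [240.4 342.1]
6 -3 [292.8 236.9] [226.4 348.7]
6 0 [287.4 233.7] [233.3 348.8]
6 3 [281.9 230.2] [240.1 348.9]
```

Run:
```python
from h import *
s=env.get_state(); plan([.461,-.336,.19],Rt(s),15)
```

```text
mm/row 28.935057613899534 deg/row 0.0
[-0.2, -2.84, -0.53, 0.0, 0.0, 0.0]
[-0.2, -2.84, -0.53, 0.0, 0.0, 0.0]
[-0.2, -2.84, -0.53, 0.0, 0.0, 0.0]
[-0.2, -2.84, -0.53, 0.0, 0.0, 0.0]
[-0.2, -2.84, -0.53, 0.0, 0.0, 0.0]
[-0.2, -2.84, -0.53, 0.0, 0.0, 0.0]
[-0.2, -2.84, -0.53, 0.0, 0.0, 0.0]
[-0.2, -2.84, -0.53, 0.0, 0.0, 0.0]
[-0.2, -2.84, -0.53, 0.0, 0.0, 0.0]
[-0.2, -2.84, -0.53, 0.0, 0.0, 0.0]
[-0.2, -2.84, -0.53, 0.0, 0.0, 0.0]
[-0.2, -2.84, -0.53, 0.0, 0.0, 0.0]
[-0.2, -2.84, -0.53, 0.0, 0.0, 0.0]
[-0.2, -2.84, -0.53, 0.0, 0.0, 0.0]
[-0.2, -2.84, -0.53, 0.0, 0.0, 0.0]
```

Request:
drive_tool(plan=[[[-0.1, -1.5, -0.3, 0, 0, 0, 0.2], [-0.2, -2.84, -0.53, 0, 0, 0, 0.2], [-0.2, -2.84, -0.53, 0, 0, 0, 0.2], [-0.2, -2.84, -0.53, 0, 0, 0, 0.2], [-0.2, -2.84, -0.53, 0, 0, 0, 0.2]]])

```text
clock: 8.62
tcp_pos: [0.5283, -0.0425, 0.2072]
orientation: [0.899, 0.01, 0.438, -0.016]
wrist_force: [-0.1, 0.5, -2.3]
finger_gap: 0.0316
```

Request:
drive_tool(plan=[[[-0.2, -2.84, -0.53, 0, 0, 0, 0.2], [-0.2, -2.84, -0.53, 0, 0, 0, 0.2], [-0.2, -2.84, -0.53, 0, 0, 0, 0.2], [-0.2, -2.84, -0.53, 0, 0, 0, 0.2], [-0.2, -2.84, -0.53, 0, 0, 0, 0.2]]])

```text
clock: 9.03
tcp_pos: [0.4957, -0.1843, 0.1982]
orientation: [0.899, 0.01, 0.438, -0.017]
wrist_force: [1.1, -0.5, -2.2]
finger_gap: 0.0316
```

Request:
drive_tool(plan=[[[-0.2, -2.84, -0.53, 0, 0, 0, 0.2], [-0.2, -2.84, -0.53, 0, 0, 0, 0.2], [-0.2, -2.84, -0.53, 0, 0, 0, 0.2], [-0.2, -2.84, -0.53, 0, 0, 0, 0.2], [-0.3, -3.5, -0.7, 0, 0, 0, 0.2]]])

```text
clock: 9.45
tcp_pos: [0.4609, -0.3309, 0.1884]
orientation: [0.899, 0.011, 0.438, -0.016]
wrist_force: [1.3, 0.9, -1.5]
finger_gap: 0.0321
```

Run:
```python
from h import *
s=st(); R0=tgt(38,1); print(np.degrees((Rt(s).inv()*R0).as_rotvec()));plan([.461,-.336,.10],R0,5)
for n in("top","scene"):
    im=env.read_camera(n)[:,:,::-1]; cv2.imwrite(f"pics/{n}7.png",cv2.resize(im[160:260,270:370] if n=="top" else im[95:205,165:275],None,fx=5.5,fy=5.5,interpolation=cv2.INTER_CUBIC))
```

```text
t 9.45 tcp [ 0.4609 -0.3309  0.1884] q [-1.09 -0.04 -0.6   0.64  0.57 -0.94] F [ 1.3  0.9 -1.5] gap 0.0321
x [ 0.616 -0.02  -0.788] y [0.039 0.999 0.005]
[-0.37183485  0.02727896 -0.04458916]
mm/row 17.706822588624327 deg/row 0.07509819905009897
[1.4, -0.11, -1.08, -0.07, 0.01, -0.01]
[1.4, -0.11, -1.08, -0.07, 0.01, -0.01]
[1.4, -0.11, -1.08, -0.07, 0.01, -0.01]
[1.4, -0.1, -1.08, -0.07, 0.01, -0.01]
[1.4, -0.1, -1.08, -0.07, 0.01, -0.01]
```

View pics/scene7.png

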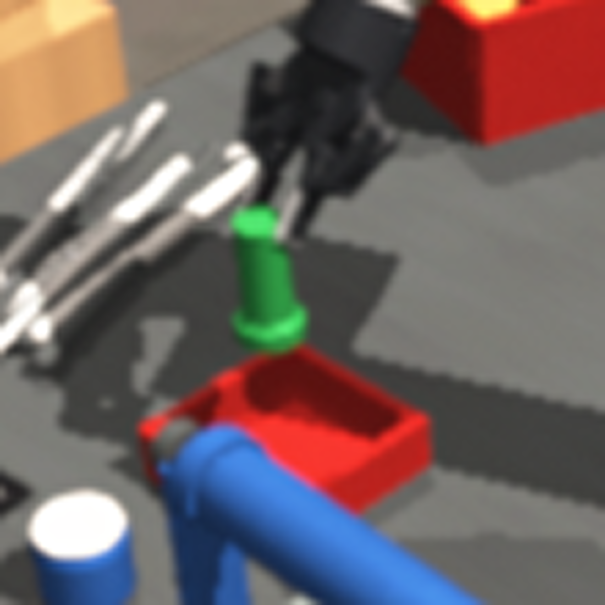

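View pics/top7.png

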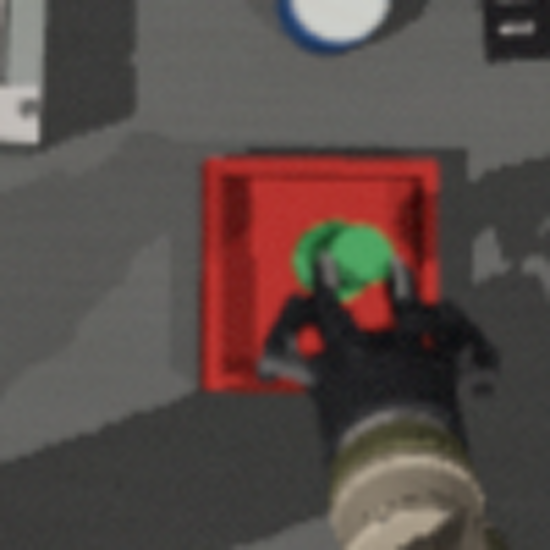

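```bash
cat > tilt.py <<'E'
from h import *
import sys
def run(st_,tt,sf,tf,so,to,k):
    c=lambda p,o:(np.array(p)+.5)/k-.5+np.array(o)
    obs=[("scene",c(st_,so),0),("top",c(tt,to),0),("scene",c(sf,so),.088),("top",c(tf,to),.088)]
    def g(v):
        ax=np.array([v[3],v[4],1]);ax/=np.linalg.norm(ax)
        return np.concatenate([proj(n,v[:3]-d*ax)[0]-p for n,p,d in obs])
    r=least_squares(g,[.5,0,.2,0,0]);v=r.x
    print("top",v[:3].round(4),"tilt deg x,y",np.degrees(v[3:]).round(1),"foot",(v[:3]-.095*np.r_[v[3:],1]).round(4),r.fun.round(2))
E
python3 - <<'E'
from tilt import run
run((256,222),(360,256),(270,325),(334,262),(165,95),(270,160),5.5)
E
```

```text
top [ 0.4511 -0.332   0.2266] tilt deg x,y [ 0.3 -0.2] foot [ 0.4506 -0.3316  0.1316] [ 1.01 -0.08  0.56 -0.66  0.57  0.24  0.42 -0.27]
```

Run:
```python
from h import *
s=env.get_state(); R0=Rt(s);print(R0.inv().apply([0,0,-.01])); plan([.458,-.335,.08],R0,10)
```

```text
[ 7.87952276e-03 -1.55359655e-05 -6.15734356e-03]
mm/row 10.87903454812019 deg/row 0.0
[0.84, 0.01, -0.69, 0.0, 0.0, 0.0]
[0.84, 0.01, -0.69, 0.0, 0.0, 0.0]
[0.84, 0.01, -0.69, 0.0, 0.0, 0.0]
[0.84, 0.01, -0.69, 0.0, 0.0, 0.0]
[0.84, 0.01, -0.69, 0.0, 0.0, 0.0]
[0.84, 0.01, -0.69, 0.0, 0.0, 0.0]
[0.84, 0.01, -0.69, 0.0, 0.0, 0.0]
[0.84, 0.01, -0.69, 0.0, 0.0, 0.0]
[0.84, 0.01, -0.69, 0.0, 0.0, 0.0]
[0.84, 0.01, -0.69, 0.0, 0.0, 0.0]
```

Request:
drive_tool(plan=[[[0.84, 0, -0.69, 0, 0, 0, 0.2], [0.84, 0, -0.69, 0, 0, 0, 0.2], [0.84, 0, -0.69, 0, 0, 0, 0.2], [0.84, 0, -0.69, 0, 0, 0, 0.2], [0.84, 0, -0.69, 0, 0, 0, 0.2]]])

```text
clock: 9.97
tcp_pos: [0.4602, -0.3295, 0.1337]
orientation: [0.899, 0.011, 0.438, -0.017]
wrist_force: [-0.0, 0.5, -3.1]
finger_gap: 0.0316
```

Request:
drive_tool(plan=[[[0.84, 0, -0.69, 0, 0, 0, 0.2], [0.84, 0, -0.69, 0, 0, 0, 0.2], [0.84, 0, -0.69, 0, 0, 0, 0.2], [0.8, 0, -0.6, 0, 0, 0, 0.2], [0.4, 0, -0.3, 0, 0, 0, 0.2]]])

```text
clock: 10.38
tcp_pos: [0.4593, -0.3284, 0.0853]
orientation: [0.898, 0.011, 0.439, -0.016]
wrist_force: [-0.1, 0.1, -2.2]
finger_gap: 0.0316
```

Request:
drive_tool(plan=[[[0.16, 0, -0.12, 0, 0, 0, 0.2], [0.08, 0, -0.06, 0, 0, 0, 0.2], [0.08, 0, -0.06, 0, 0, 0, 0.2], [0, 0, 0, 0, 0, 0, 0.2], [0, 0, 0, 0, 0, 0, 0.2]]])

```text
clock: 10.8
tcp_pos: [0.4601, -0.3295, 0.0838]
orientation: [0.899, 0.01, 0.438, -0.017]
wrist_force: [0.2, -0.4, -2.7]
finger_gap: 0.0318
```

Request:
drive_tool(plan=[[[0.24, 0, -0.18, 0, 0, 0, 0.2], [0.24, 0, -0.18, 0, 0, 0, 0.2], [0.16, 0, -0.12, 0, 0, 0, 0.2], [0, 0, 0, 0, 0, 0, 0.2], [0, 0, 0, 0, 0, 0, 0.2]]])

```text
clock: 11.22
tcp_pos: [0.4599, -0.3288, 0.0749]
orientation: [0.899, 0.011, 0.438, -0.016]
wrist_force: [0.2, -0.5, -2.4]
finger_gap: 0.0317
```

Run:
```python
from h import *
s=st()
for n in("top","scene"):
    im=env.read_camera(n)[:,:,::-1]; cv2.imwrite(f"pics/{n}8.png",cv2.resize(im[160:260,270:370] if n=="top" else im[115:205,165:255],None,fx=5.5,fy=5.5,interpolation=cv2.INTER_CUBIC))
```

```text
t 11.22 tcp [ 0.4599 -0.3288  0.0749] q [-1.09  0.11 -0.79  0.31  0.57 -0.94] F [ 0.2 -0.5 -2.4] gap 0.0317
x [ 0.616 -0.02  -0.788] y [0.039 0.999 0.005]
```

View pics/scene8.png

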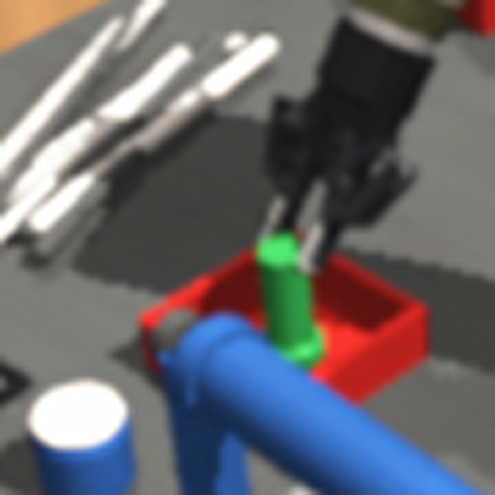

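View pics/top8.png

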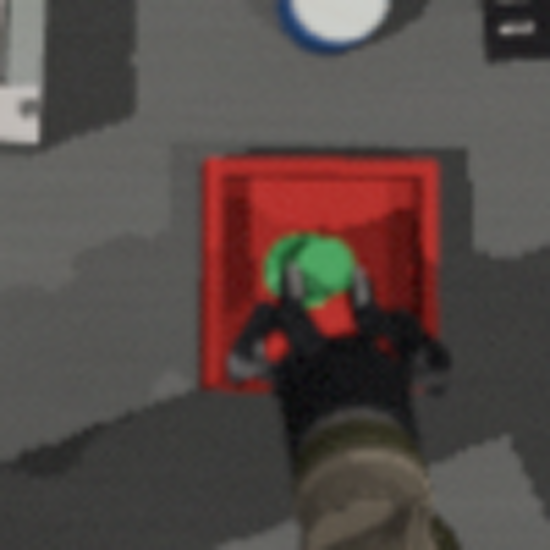

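Request:
drive_tool(plan=[[[0.12, 0, -0.09, 0, 0, 0, 0.2], [0.12, 0, -0.09, 0, 0, 0, 0.2], [0.08, 0, -0.06, 0, 0, 0, 0.2], [0, 0, 0, 0, 0, 0, 0.2], [0, 0, 0, 0, 0, 0, 0.2]]])

```text
clock: 11.73
tcp_pos: [0.46, -0.3289, 0.0711]
orientation: [0.899, 0.011, 0.438, -0.016]
wrist_force: [0.7, -0.2, -3.4]
finger_gap: 0.032
```

Request:
drive_tool(plan=[[[0.08, 0, -0.06, 0, 0, 0, 0.2], [0.08, 0, -0.06, 0, 0, 0, 0.2], [0, 0, 0, 0, 0, 0, 0.2], [0, 0, 0, 0, 0, 0, 0.2], [0, 0, 0, 0, 0, 0, 0.2]]])

```text
clock: 12.15
tcp_pos: [0.4608, -0.3293, 0.0701]
orientation: [0.899, 0.01, 0.437, -0.016]
wrist_force: [-0.2, 1.1, 4.7]
finger_gap: 0.0319
```

Request:
drive_tool(plan=[[[0, 0, 0, 0, 0, 0, 0.3], [0, 0, 0, 0, 0, 0, 0.4], [0, 0, 0, 0, 0, 0, 0.5], [0, 0, 0, 0, 0, 0, 0.7], [0, 0, 0, 0, 0, 0, 0.8]]], squeeze=20)

```text
clock: 12.57
tcp_pos: [0.4596, -0.3289, 0.0687]
orientation: [0.899, 0.011, 0.438, -0.017]
wrist_force: [0.8, 0.1, 0.7]
finger_gap: 0.0656
```

Run:
```python
from h import *
s=st()
for n in("top","scene"):
    im=env.read_camera(n)[:,:,::-1]; cv2.imwrite(f"pics/{n}9.png",cv2.resize(im[160:260,270:370] if n=="top" else im[115:205,165:255],None,fx=5.5,fy=5.5,interpolation=cv2.INTER_CUBIC))
```

```text
t 12.57 tcp [ 0.4596 -0.3289  0.0687] q [-1.09  0.12 -0.8   0.29  0.57 -0.94] F [0.8 0.1 0.7] gap 0.0656
x [ 0.615 -0.02  -0.788] y [0.039 0.999 0.005]
```

View pics/scene9.png

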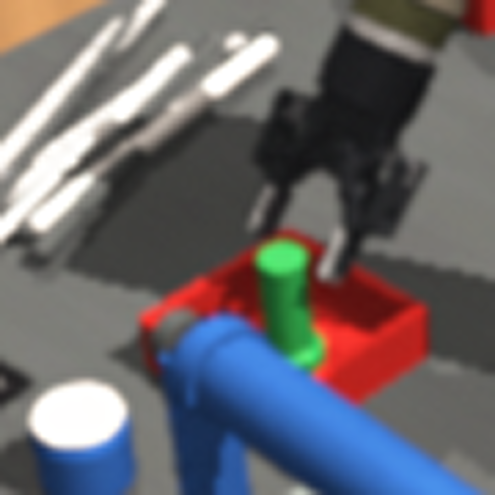

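View pics/top9.png

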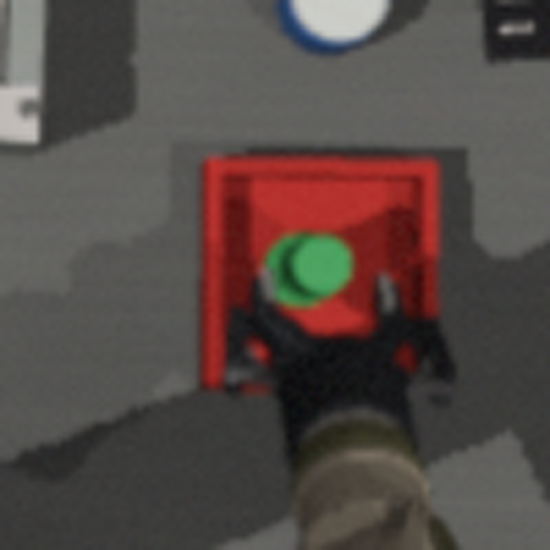

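Request:
drive_tool(plan=[[[-1.0, 0, 0, 0, 0, 0, 0.8], [-1.5, 0, 0, 0, 0, 0, 0.8], [-2.5, 0, 0, 0, 0, 0, 0.8], [-3.5, 0, 0, 0, 0, 0, 0.8], [-3.5, 0, 0, 0, 0, 0, 0.8]]])

```text
clock: 13.08
tcp_pos: [0.3853, -0.3253, 0.1639]
orientation: [0.899, 0.011, 0.438, -0.015]
wrist_force: [0.5, -1.3, -0.5]
finger_gap: 0.0682
```

Run:
```python
from h import *
s=st()
for n in("top","scene"):
    im=env.read_camera(n)[:,:,::-1]; cv2.imwrite(f"pics/{n}10.png",cv2.resize(im[110:260,170:370] if n=="top" else im[115:265,165:305],None,fx=4,fy=4,interpolation=cv2.INTER_CUBIC))
R1=tgt(40,1);d=R1.apply([1,0,0]);g=np.array([.6254,-.0623,.107]);t=g+.019*d;print(t,t-.11*d)
plan(t-.11*d,R1,10)
```

```text
t 13.08 tcp [ 0.3853 -0.3253  0.1639] q [-1.27 -0.08 -0.7   0.71  0.62 -1.15] F [ 0.5 -1.3 -0.5] gap 0.0682
x [ 0.615 -0.018 -0.788] y [0.038 0.999 0.006]
[ 0.63760591 -0.06271516  0.09244516] [ 0.56694013 -0.0603116   0.17671004]
mm/row 32.450915373786074 deg/row 0.19046058487712286
[0.98, 2.76, 1.4, -0.03, -0.19, 0.03]
[0.99, 2.76, 1.39, -0.03, -0.19, 0.03]
[0.99, 2.76, 1.39, -0.03, -0.19, 0.03]
[1.0, 2.76, 1.39, -0.03, -0.19, 0.03]
[1.0, 2.76, 1.39, -0.03, -0.19, 0.03]
[1.01, 2.75, 1.39, -0.03, -0.19, 0.03]
[1.02, 2.75, 1.39, -0.03, -0.19, 0.03]
[1.02, 2.75, 1.38, -0.03, -0.19, 0.03]
[1.03, 2.75, 1.38, -0.03, -0.19, 0.03]
[1.03, 2.75, 1.38, -0.03, -0.19, 0.03]
```

View pics/scene10.png

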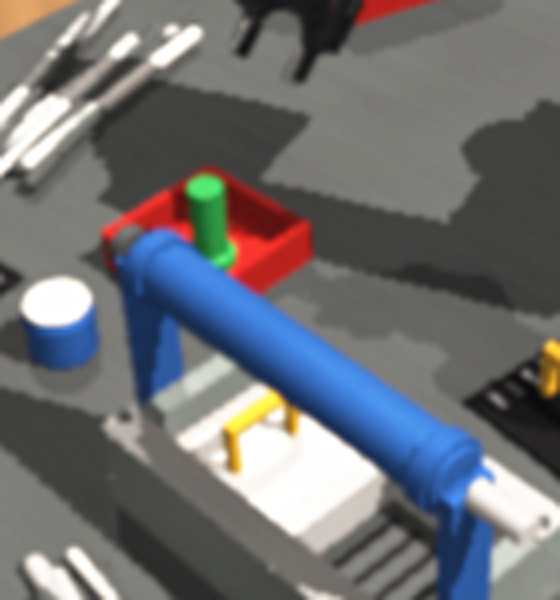

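View pics/top10.png

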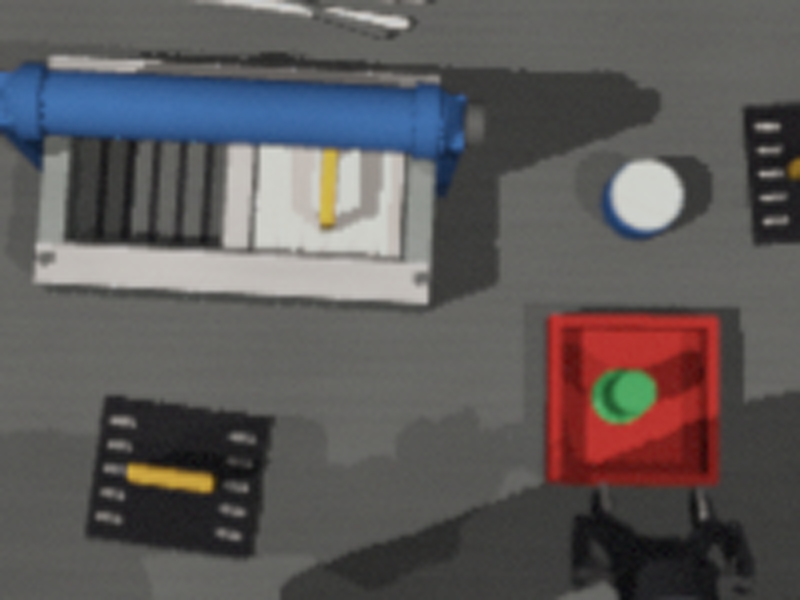

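The sleeve stands upright in the box, top view crop (625,395). The true handle sits on the light hatch at (328,188) in the same crop, and the black plate at (180,477) is the look-alike. Next the handle.

Request:
drive_tool(plan=[[[1, 2.76, 1.4, 0, -0.2, 0, 0.5], [1, 2.76, 1.4, 0, -0.2, 0, 0.5], [1, 2.76, 1.4, 0, -0.2, 0, 0.5], [1, 2.76, 1.4, 0, -0.2, 0, 0.5], [1, 2.76, 1.4, 0, -0.2, 0, 0.5]]])

```text
clock: 13.6
tcp_pos: [0.4778, -0.1908, 0.1682]
orientation: [0.903, 0.011, 0.43, -0.017]
wrist_force: [-0.3, -1.1, -0.6]
finger_gap: 0.0425
```

Request:
drive_tool(plan=[[[1, 2.76, 1.4, 0, -0.2, 0, 0.5], [1, 2.76, 1.4, 0, -0.2, 0, 0.5], [1, 2.76, 1.4, 0, -0.2, 0, 0.5], [1, 2.75, 1.4, 0, -0.2, 0, 0.5], [1, 2.75, 1.4, 0, -0.2, 0, 0.5]]])

```text
clock: 14.02
tcp_pos: [0.5689, -0.0558, 0.1748]
orientation: [0.906, 0.01, 0.422, -0.017]
wrist_force: [-1.2, -0.1, -0.2]
finger_gap: 0.0429
```

Run:
```python
from h import *
s=st()
R1=tgt(40,1);d=R1.apply([1,0,0]);g=np.array([.6254,-.0623,.107]);t=g+.019*d
plan(t-.05*d,R1,5)
```

```text
t 14.02 tcp [ 0.5689 -0.0558  0.1748] q [-0.36 -0.18 -0.84  0.24  0.21 -0.25] F [-1.2 -0.1 -0.2] gap 0.0429
x [ 0.643 -0.021 -0.765] y [0.039 0.999 0.005]
mm/row 11.519103256797065 deg/row 0.07861774857453963
[1.15, -0.09, -0.0, -0.08, 0.01, -0.01]
[1.15, -0.09, -0.0, -0.08, 0.01, -0.01]
[1.15, -0.09, -0.0, -0.08, 0.01, -0.01]
[1.15, -0.09, -0.0, -0.08, 0.01, -0.01]
[1.15, -0.09, -0.0, -0.08, 0.01, -0.01]
```

Request:
drive_tool(plan=[[[1.15, -0.09, 0, -0.08, 0, 0, 0.5], [1.15, -0.09, 0, -0.08, 0, 0, 0.5], [1.15, -0.09, 0, -0.08, 0, 0, 0.5], [1.15, -0.09, 0, -0.08, 0, 0, 0.5], [1.15, -0.09, 0, -0.08, 0, 0, 0.5]]])

```text
clock: 14.43
tcp_pos: [0.6053, -0.0627, 0.1299]
orientation: [0.906, 0.007, 0.423, -0.015]
wrist_force: [0.5, -0.3, 0.2]
finger_gap: 0.0427
```

Run:
```python
from h import *
s=st()
for n in("top","scene"):
    im=env.read_camera(n)[:,:,::-1]; cv2.imwrite(f"pics/{n}11.png",cv2.resize(im[120:195,205:285] if n=="top" else im[185:275,190:280],None,fx=7,fy=7,interpolation=cv2.INTER_CUBIC))
R1=tgt(40,1);d=R1.apply([1,0,0]);g=np.array([.6254,-.0623,.107]);t=g+.019*d
plan(t,R1,5)
f=lambda P:((proj("top",P)[0]-[205,120]+.5)*7-.5).round(0)
print("tcp px",f(s["tcp_pos"]),f(t-.019*d))
```

```text
t 14.43 tcp [ 0.6053 -0.0627  0.1299] q [-0.34 -0.04 -0.85  0.08  0.2  -0.24] F [ 0.5 -0.3  0.2] gap 0.0427
x [ 0.642 -0.021 -0.766] y [0.033 0.999 0.   ]
mm/row 9.783606386643257 deg/row 0.03527331125319244
[0.98, 0.02, 0.04, -0.0, -0.03, -0.02]
[0.98, 0.02, 0.04, -0.0, -0.03, -0.02]
[0.98, 0.02, 0.04, -0.0, -0.03, -0.02]
[0.98, 0.02, 0.04, -0.0, -0.03, -0.02]
[0.98, 0.02, 0.04, -0.0, -0.03, -0.02]
tcp px [328. 285.] [328. 252.]
```

View pics/scene11.png

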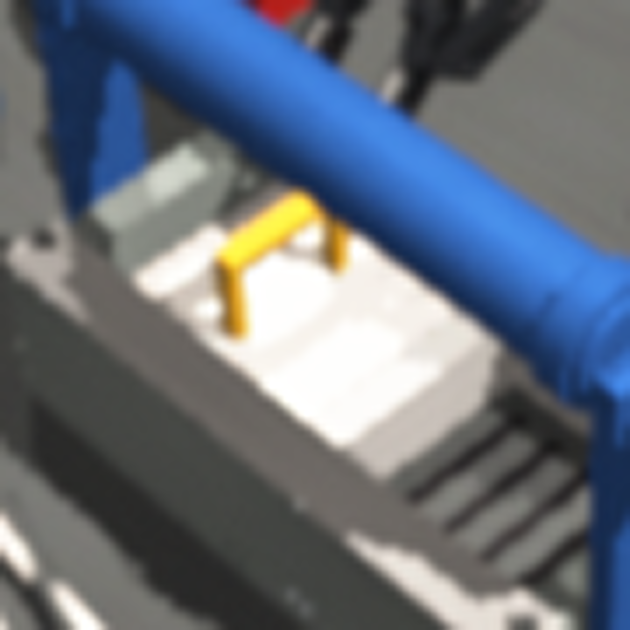

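View pics/top11.png

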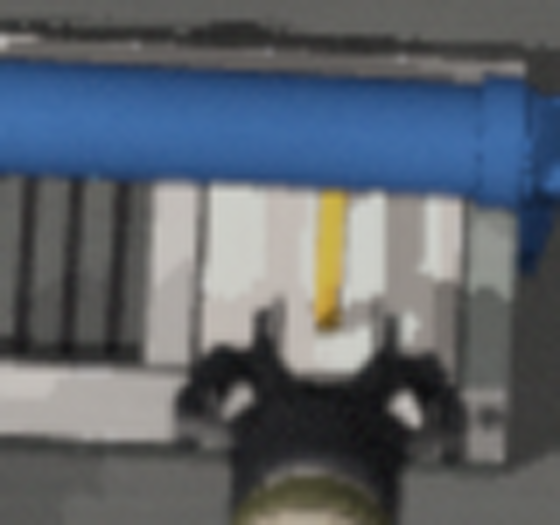

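Jaw tips at 268 and 382 straddle the bar, whose centre is at about 330 in the top crop. Going in.

Request:
drive_tool(plan=[[[0.98, 0, 0.04, 0, 0, 0, 0.5], [0.98, 0, 0.04, 0, 0, 0, 0.5], [0.98, 0, 0.04, 0, 0, 0, 0.5], [0.98, 0, 0.04, 0, 0, 0, 0.5], [0.98, 0, 0.04, 0, 0, 0, 0.5]]])

```text
clock: 14.95
tcp_pos: [0.639, -0.0646, 0.0943]
orientation: [0.906, 0.007, 0.422, -0.015]
wrist_force: [0.0, -0.5, 0.5]
finger_gap: 0.0424
```

Run:
```python
from h import *
s=st()
for n in("top","scene"):
    im=env.read_camera(n)[:,:,::-1]; cv2.imwrite(f"pics/{n}12.png",cv2.resize(im[120:195,205:285] if n=="top" else im[185:275,190:280],None,fx=7,fy=7,interpolation=cv2.INTER_CUBIC))
print(s["tcp_pos"]-.019*Rt(s).apply([1,0,0]))
```

```text
t 14.95 tcp [ 0.639  -0.0646  0.0943] q [-0.32  0.09 -0.84 -0.04  0.18 -0.22] F [ 0.  -0.5  0.5] gap 0.0424
x [ 0.643 -0.021 -0.765] y [0.034 0.999 0.   ]
[ 0.62680429 -0.06422704  0.10888557]
```

View pics/scene12.png

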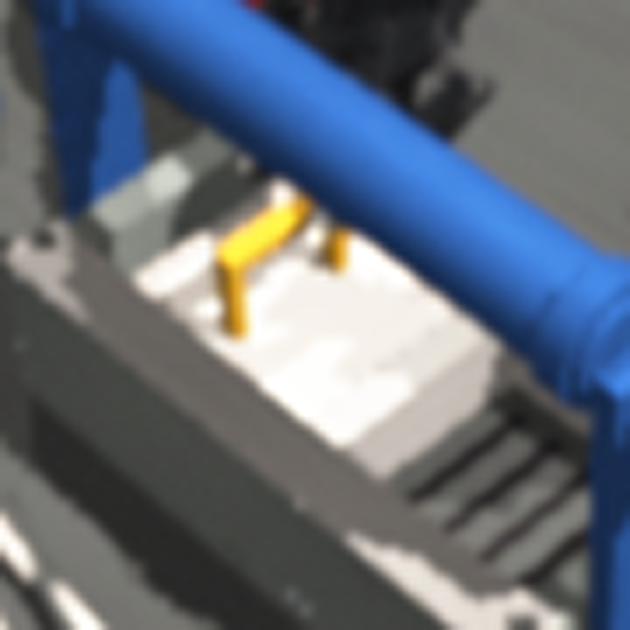

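View pics/top12.png

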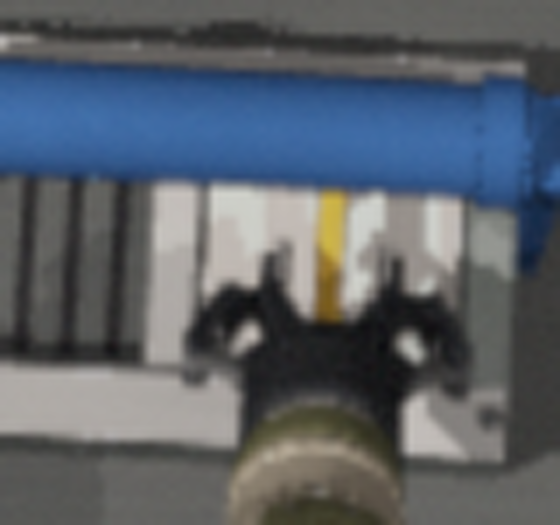

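Request:
drive_tool(plan=[[[0, 0, 0, 0, 0, 0, 0.35], [0, 0, 0, 0, 0, 0, 0.2], [0, 0, 0, 0, 0, 0, 0.05], [0, 0, 0, 0, 0, 0, 0], [0, 0, 0, 0, 0, 0, 0]]], squeeze=80)

```text
clock: 15.47
tcp_pos: [0.6381, -0.0641, 0.0953]
orientation: [0.906, 0.007, 0.422, -0.015]
wrist_force: [-2.6, 1.7, 1.5]
finger_gap: 0.0074
```

Run:
```python
from h import *
s=st();print(s["ft_torque"])
print(Rt(s).inv().apply([0,0,.01]))
```

```text
t 15.47 tcp [ 0.6381 -0.0641  0.0953] q [-0.32  0.09 -0.84 -0.03  0.18 -0.22] F [-2.6  1.7  1.5] gap 0.0074
x [ 0.643 -0.021 -0.765] y [0.033 0.999 0.001]
[0.3561411  0.70670826 0.31032454]
[-7.65400031e-03  6.83744735e-06  6.43554446e-03]
```

Request:
drive_tool(plan=[[[-0.15, 0, 0.13, 0, 0, 0, 0], [-0.15, 0, 0.13, 0, 0, 0, 0], [-0.15, 0, 0.13, 0, 0, 0, 0], [-0.15, 0, 0.13, 0, 0, 0, 0], [-0.15, 0, 0.13, 0, 0, 0, 0]]])

```text
clock: 15.88
tcp_pos: [0.6376, -0.0645, 0.104]
orientation: [0.906, 0.007, 0.423, -0.015]
wrist_force: [0.8, -0.8, -7.2]
finger_gap: 0.007
```

Run:
```python
from h import *
s=st();print(s["ft_torque"])
for n in("top","scene"):
    im=env.read_camera(n)[:,:,::-1]; cv2.imwrite(f"pics/{n}13.png",cv2.resize(im[120:195,205:285] if n=="top" else im[185:275,190:280],None,fx=7,fy=7,interpolation=cv2.INTER_CUBIC))
```

```text
t 15.88 tcp [ 0.6376 -0.0645  0.104 ] q [-0.32  0.07 -0.83 -0.    0.18 -0.22] F [ 0.8 -0.8 -7.2] gap 0.007
x [ 0.641 -0.021 -0.767] y [0.034 0.999 0.001]
[ 0.05483151  1.41489904 -0.01613175]
```

View pics/scene13.png

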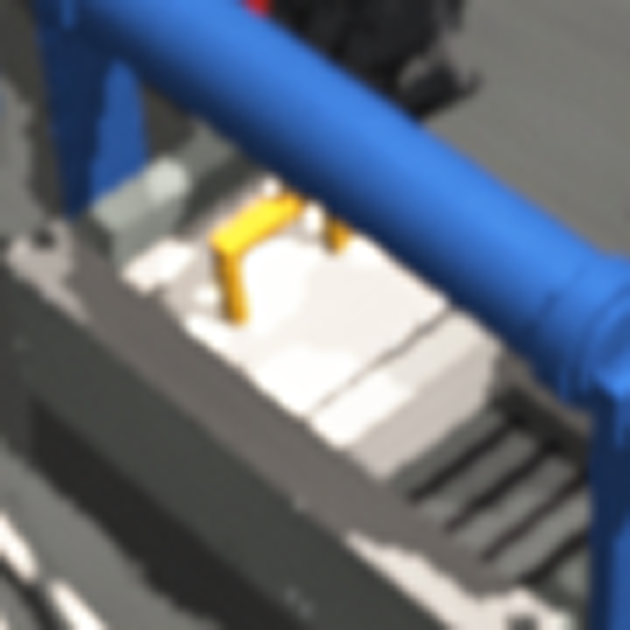

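View pics/top13.png

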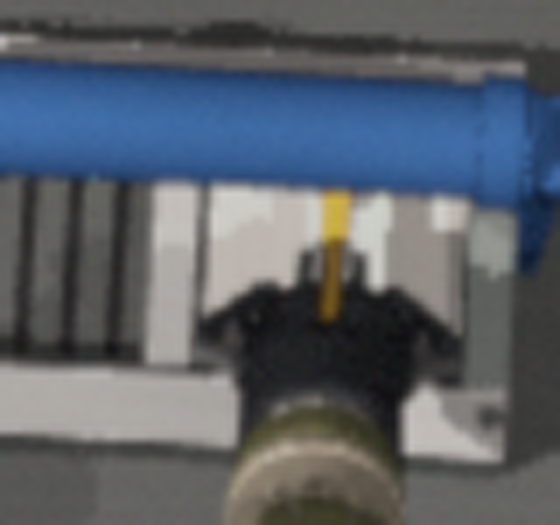

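Run:
```python
from h import *
a=cv2.imread("pics/top12.png");b=cv2.imread("pics/top13.png")
def rows(im,lo,hi):
    h=cv2.cvtColor(im,cv2.COLOR_BGR2HSV);m=(h[...,0]>15)&(h[...,0]<35)&(h[...,1]>140)&(h[...,2]>60)
    o=[]
    for r in range(lo,hi,8):
        x=np.flatnonzero(m[r])
        if len(x)>5:o.append((r,x.mean(),len(x)))
    return np.array(o)
for im,z in((a,.115),(b,.124)):
    o=rows(im,196,316);print(o.round(0).tolist())
    P=np.array([atz("top",(np.array([x,r])+.5)/7-.5+[205,120],z) for r,x,_ in o])
    k=np.polyfit(P[:,0],P[:,1],1);print("yaw",-np.degrees(np.arctan(k[0])), "slope",k[0], P[0],P[-1])
```

```text
[[196.0, 332.0, 14.0], [204.0, 333.0, 17.0], [212.0, 332.0, 17.0], [220.0, 332.0, 16.0], [228.0, 330.0, 16.0], [236.0, 330.0, 17.0], [244.0, 330.0, 18.0], [252.0, 329.0, 17.0], [260.0, 328.0, 16.0], [268.0, 328.0, 15.0], [276.0, 328.0, 16.0], [284.0, 327.0, 15.0], [292.0, 326.0, 14.0], [300.0, 326.0, 16.0], [308.0, 328.0, 18.0]]
yaw 2.4144251563884116 slope -0.04216462944735599 [ 0.65208446 -0.06418652] [ 0.59645777 -0.06266199]
[[196.0, 336.0, 18.0], [204.0, 336.0, 20.0], [212.0, 336.0, 17.0], [220.0, 334.0, 18.0], [228.0, 334.0, 17.0], [236.0, 334.0, 16.0], [244.0, 333.0, 13.0], [252.0, 332.0, 10.0], [260.0, 332.0, 10.0], [268.0, 332.0, 10.0], [276.0, 331.0, 11.0], [284.0, 330.0, 15.0], [292.0, 330.0, 20.0], [300.0, 330.0, 21.0], [308.0, 329.0, 19.0]]
yaw 2.8483527292522006 slope -0.04975412751606191 [ 0.65045511 -0.06622624] [ 0.59514352 -0.06348711]
```

Run:
```python
from h import *
a=cv2.imread("pics/scene12.png");b=cv2.imread("pics/scene13.png")
def pts(im):
    h=cv2.cvtColor(im,cv2.COLOR_BGR2HSV);m=(h[...,0]>15)&(h[...,0]<35)&(h[...,1]>140)&(h[...,2]>120)
    o=[]
    for c in range(242,292,4):
        y=np.flatnonzero(m[185:300,c])+185
        if len(y): o.append((c,y.min(),y[np.flatnonzero(np.diff(np.r_[y,999])>1)[0]]))
    return np.array(o)
for im in(a,b):
    o=pts(im); print(np.polyfit(o[:,0],o[:,1],1),np.polyfit(o[:,0],o[:,2],1))
f=lambda P:((proj("scene",P)[0]-[190,185]+.5)*7-.5)
c=np.array([.6254,-.0635,.112])
for pit in(0,1,2,3,4,5,6):
    t=np.radians(pit);d=np.array([np.cos(t),-.036,-np.sin(t)])
    A=f(c+.034*d);B=f(c+.015*d);print(pit,A,(A[1]-B[1])/(A[0]-B[0]))
```

```text
[ -0.5        350.07692308] [ -0.89148352 492.59615385]
[ -0.49175824 333.57692308] [ -0.65796703 410.32692308]
0 [229.27502422 253.00481349] -0.6738916972051825
1 [229.3728477  253.88229156] -0.6914391865658572
2 [229.48664637 254.74740909] -0.7090314140074796
3 [229.61636997 255.59990386] -0.7266788361829487
4 [229.76196311 256.43951823] -0.7443920522119662
5 [229.92336532 257.26599925] -0.7621818298876908
6 [230.10051106 258.07909871] -0.7800591327768416
```

Run:
```python
from h import *
im=env.read_camera("scene")[:,:,::-1]; b=cv2.resize(im[200:250,205:250],None,fx=8,fy=8,interpolation=cv2.INTER_LANCZOS4)
a=cv2.imread("pics/scene0.png")[200:250,205:250];a=cv2.resize(a,None,fx=8,fy=8,interpolation=cv2.INTER_LANCZOS4)
cv2.imwrite("pics/cmp14.png",np.hstack([a,b]))
```

```text
(no output)
```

View pics/cmp14.png

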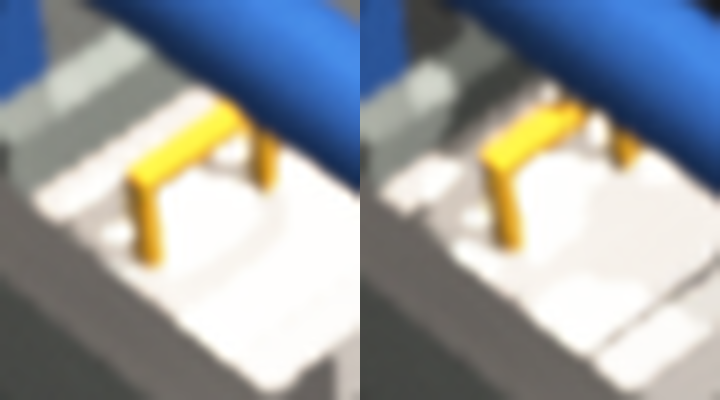

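Request:
drive_tool(plan=[[[-0.2, 0, 0.17, 0, 0, 0, 0], [-0.2, 0, 0.17, 0, 0, 0, 0], [-0.2, 0, 0.17, 0, 0, 0, 0], [-0.2, 0, 0.17, 0, 0, 0, 0], [-0.2, 0, 0.17, 0, 0, 0, 0]]])

```text
clock: 16.45
tcp_pos: [0.6386, -0.0646, 0.1185]
orientation: [0.906, 0.007, 0.422, -0.015]
wrist_force: [0.8, -0.6, -8.1]
finger_gap: 0.007
```

Run:
```python
from h import *
s=st();print(s["ft_torque"])
for n in("top","scene"):
    im=env.read_camera(n)[:,:,::-1]; cv2.imwrite(f"pics/{n}15.png",cv2.resize(im[120:195,160:285] if n=="top" else im[185:275,190:280],None,fx=6.4,fy=6.4,interpolation=cv2.INTER_LANCZOS4))
```

```text
t 16.45 tcp [ 0.6386 -0.0646  0.1185] q [-0.32  0.05 -0.81  0.04  0.18 -0.22] F [ 0.8 -0.6 -8.1] gap 0.007
x [ 0.643 -0.021 -0.765] y [0.033 0.999 0.   ]
[ 0.08473412  1.50391941 -0.00556248]
```

View pics/scene15.png

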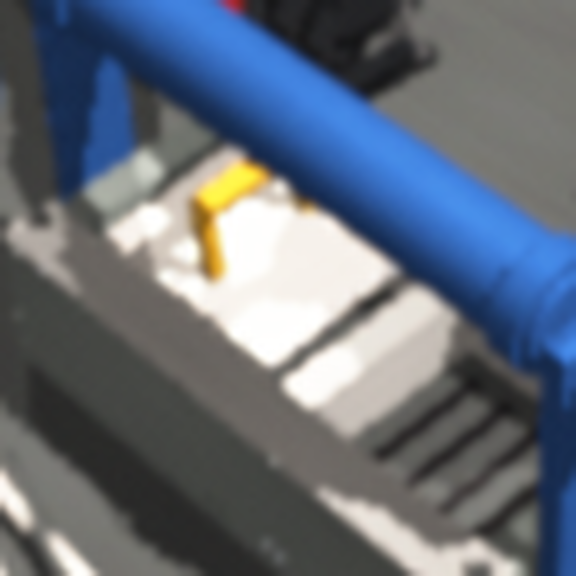

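View pics/top15.png

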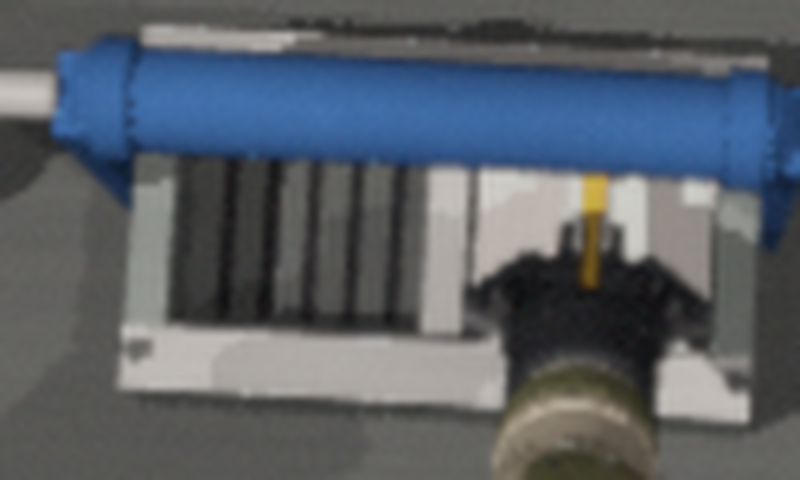

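Request:
drive_tool(plan=[[[0, 0.6, 0, 0, 0, 0, 0], [0, 1.2, 0, 0, 0, 0, 0], [0, 1.2, 0, 0, 0, 0, 0], [0, 1.2, 0, 0, 0, 0, 0], [0, 0.8, 0, 0, 0, 0, 0]]])

```text
clock: 16.97
tcp_pos: [0.6401, -0.0134, 0.118]
orientation: [0.906, 0.007, 0.422, -0.015]
wrist_force: [0.8, -0.5, -6.8]
finger_gap: 0.007
```

Run:
```python
from h import *
s=st();print(s["ft_torque"])
```

```text
t 16.97 tcp [ 0.6401 -0.0134  0.118 ] q [-0.2   0.04 -0.82  0.02  0.11 -0.13] F [ 0.8 -0.5 -6.8] gap 0.007
x [ 0.643 -0.021 -0.766] y [0.033 0.999 0.001]
[-0.11028755  1.33459872 -0.08057868]
```

Free of contact. Continuing the slide.

Request:
drive_tool(plan=[[[0, 1.2, 0, 0, 0, 0, 0], [0, 1.2, 0, 0, 0, 0, 0], [0, 1.2, 0, 0, 0, 0, 0], [0, 1.2, 0, 0, 0, 0, 0], [0, 0.8, 0, 0, 0, 0, 0]]])

```text
clock: 17.38
tcp_pos: [0.6421, 0.0427, 0.1181]
orientation: [0.906, 0.007, 0.422, -0.015]
wrist_force: [1.7, -1.1, -7.0]
finger_gap: 0.0076
```

Request:
drive_tool(plan=[[[0, 1.2, 0, 0, 0, 0, 0], [0, 1.2, 0, 0, 0, 0, 0], [0, 1.2, 0, 0, 0, 0, 0], [0, 0.6, 0, 0, 0, 0, 0], [0, 0.2, 0, 0, 0, 0, 0]]])

```text
clock: 17.8
tcp_pos: [0.6436, 0.0865, 0.1181]
orientation: [0.906, 0.007, 0.422, -0.014]
wrist_force: [1.2, -1.1, -6.6]
finger_gap: 0.0067
```

Run:
```python
from h import *
s=st();print(s["ft_torque"])
for n in("top","scene"):
    im=env.read_camera(n)[:,:,::-1]; cv2.imwrite(f"pics/{n}16.png",cv2.resize(im[120:195,160:285] if n=="top" else im[185:295,205:315],None,fx=6.4 if n=="top" else 5.4,fy=6.4 if n=="top" else 5.4,interpolation=cv2.INTER_LANCZOS4))
```

```text
t 17.8 tcp [0.6436 0.0865 0.1181] q [ 0.03  0.07 -0.79  0.02 -0.04  0.05] F [ 1.2 -1.1 -6.6] gap 0.0067
x [ 0.643 -0.02  -0.766] y [0.032 0.999 0.   ]
[-0.14061696  1.30347662 -0.14241381]
```

View pics/scene16.png

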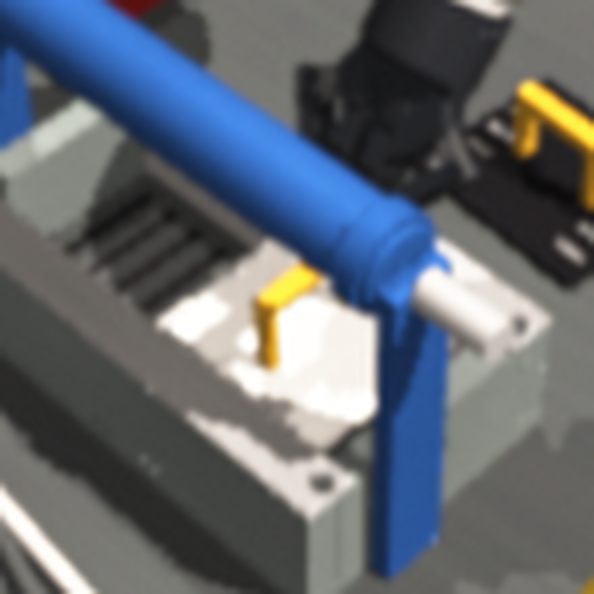

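View pics/top16.png

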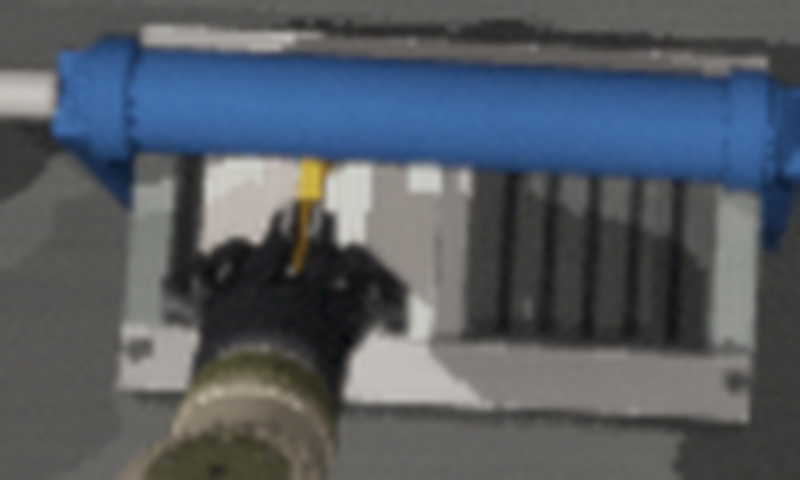

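Request:
drive_tool(plan=[[[0, 0.3, 0, 0, 0, 0, 0], [0, 0.3, 0, 0, 0, 0, 0], [0, 0.2, 0, 0, 0, 0, 0], [0, 0.1, 0, 0, 0, 0, 0], [0, 0, 0, 0, 0, 0, 0]]])

```text
clock: 18.32
tcp_pos: [0.6439, 0.0944, 0.1181]
orientation: [0.906, 0.007, 0.422, -0.015]
wrist_force: [0.6, -0.3, -6.7]
finger_gap: 0.0068
```

Run:
```python
from h import *
s=st()
im=env.read_camera("top")[:,:,::-1]; o=[160,120]
b=cv2.resize(im[120:195,160:285],None,fx=6.4,fy=6.4,interpolation=cv2.INTER_LANCZOS4);cv2.imwrite("pics/top17.png",b)
h=cv2.cvtColor(b,cv2.COLOR_BGR2HSV);m=(h[...,0]>15)&(h[...,0]<35)&(h[...,1]>140)&(h[...,2]>60)
for r in range(168,200,6):
    x=np.flatnonzero(m[r])
    if len(x): print(r,x.mean(),len(x),atz("top",(np.array([x.mean(),r])+.5)/6.4-.5+o,.137))
# expected bar line for local y=.08, yaw -.034..-.04
for yaw in(-.034,-.040):
  for ly in(.08,-.08):
    Z=R.from_euler('z',yaw);print(yaw,Z.apply([.02,ly,0])+[.6306,.0175,0])
```

```text
t 18.32 tcp [0.6439 0.0944 0.1181] q [ 0.05  0.07 -0.79  0.02 -0.05  0.06] F [ 0.6 -0.3 -6.7] gap 0.0068
x [ 0.643 -0.021 -0.766] y [0.033 0.999 0.   ]
168 300.0 21 [0.6518099  0.09063523]
174 297.5 20 [0.64856211 0.09187483]
180 296.5 20 [0.64532629 0.09231588]
186 296.0 19 [0.6420956 0.0924909]
192 295.5 18 [0.63886658 0.09266605]
198 293.0 15 [0.63562519 0.09390495]
-0.034 [0.65330792 0.0967739  0.        ]
-0.034 [ 0.64786897 -0.06313363  0.        ]
-0.04 [0.65378315 0.09663622 0.        ]
-0.04 [ 0.64738486 -0.0632358   0.        ]
```

View pics/top17.png

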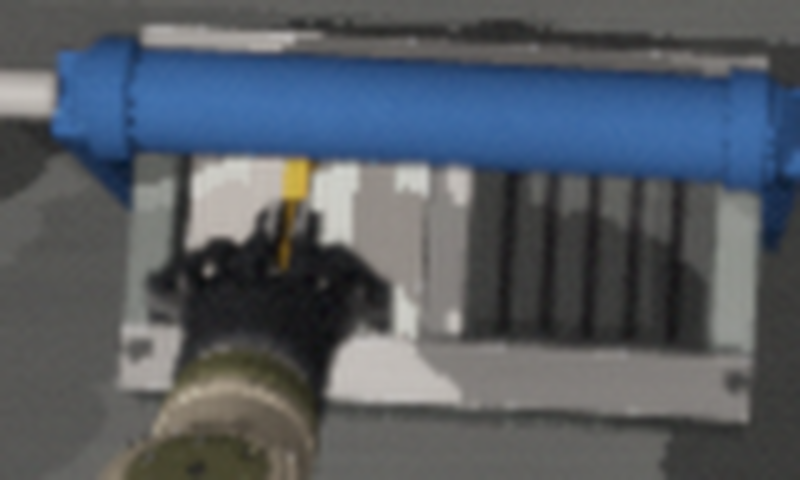

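Run:
```python
from h import *
b=cv2.imread("pics/top17.png")
f=lambda P:((proj("top",P)[0]-[160,120]+.5)*6.4-.5).round(1)
for yaw in(-.034,):
  Z=R.from_euler('z',yaw)
  for nm,ly,z in(("plate+",.145,.081),("plate-",.015,.081),("bridge+",.011,.064),("bridge-",-.011,.064),("wall",.149,.09)):
    print(nm,[f(Z.apply([lx,ly,0])+[.6306,.0175,z]).tolist() for lx in(-.01,-.05)])
for r in(180,205,250,290,310): print(r,b[r,150:215:4].mean(1).astype(int).tolist(),'|',b[r,400:490:4].mean(1).astype(int).tolist())
cv2.imwrite("pics/top17b.png",cv2.resize(b[140:350,120:500],None,fx=2.1,fy=2.1))
```

```text
plate+ [[179.2, 232.3], [174.5, 304.3]]
plate- [[414.6, 243.5], [410.5, 315.7]]
bridge+ [[423.9, 248.7], [419.8, 320.1]]
bridge- [[463.5, 250.6], [459.5, 322.1]]
wall [[169.5, 229.3], [164.7, 301.7]]
180 [98, 99, 108, 123, 132, 125, 101, 72, 54, 61, 112, 176, 201, 198, 198, 201, 200] | [198, 201, 198, 200, 199, 202, 198, 164, 128, 126, 134, 145, 170, 189, 190, 188, 180, 153, 112, 77, 63, 62, 63]
205 [145, 140, 134, 134, 138, 124, 86, 53, 41, 54, 103, 162, 183, 180, 181, 184, 182] | [140, 139, 139, 141, 140, 133, 124, 121, 125, 128, 130, 130, 132, 138, 148, 152, 142, 116, 86, 67, 60, 60, 62]
250 [126, 126, 127, 125, 111, 84, 56, 40, 51, 82, 98, 91, 79, 66, 46, 34, 33] | [140, 140, 139, 140, 140, 125, 105, 110, 128, 131, 127, 128, 129, 129, 127, 123, 109, 83, 65, 61, 61, 61, 61]
290 [73, 58, 49, 42, 38, 36, 41, 53, 63, 57, 44, 33, 25, 24, 30, 31, 28] | [182, 161, 141, 143, 150, 140, 121, 119, 128, 130, 127, 128, 128, 127, 123, 112, 93, 73, 61, 60, 61, 61, 59]
310 [86, 80, 83, 85, 85, 86, 85, 75, 59, 47, 39, 34, 35, 37, 35, 32, 32] | [198, 202, 199, 193, 173, 144, 125, 122, 126, 129, 129, 133, 143, 153, 148, 120, 85, 65, 58, 57, 59, 59, 57]
```

View pics/top17b.png

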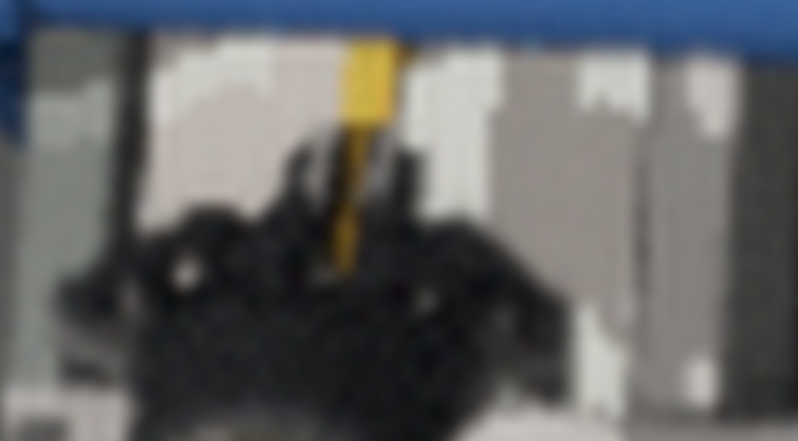

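Plate edges show the hatch about 3 mm short, at 190 and 424 px against 181 and 415 expected, less about 3 px of bias. Shifting a further 3.3 mm, then lowering slowly.

Request:
drive_tool(plan=[[[0, 0.2, 0, 0, 0, 0, 0], [0, 0.14, 0, 0, 0, 0, 0], [0, 0, 0, 0, 0, 0, 0], [0.15, 0, -0.13, 0, 0, 0, 0], [0.15, 0, -0.13, 0, 0, 0, 0]]])

```text
clock: 18.78
tcp_pos: [0.6451, 0.0979, 0.1153]
orientation: [0.907, 0.007, 0.421, -0.015]
wrist_force: [3.4, 0.4, -5.8]
finger_gap: 0.007
```

Request:
drive_tool(plan=[[[0.15, 0, -0.13, 0, 0, 0, 0], [0.15, 0, -0.13, 0, 0, 0, 0], [0.15, 0, -0.13, 0, 0, 0, 0], [0.15, 0, -0.13, 0, 0, 0, 0], [0, 0, 0, 0, 0, 0, 0]]])

```text
clock: 19.2
tcp_pos: [0.644, 0.0978, 0.106]
orientation: [0.906, 0.007, 0.422, -0.015]
wrist_force: [3.5, -0.3, -4.8]
finger_gap: 0.0072
```

Run:
```python
from h import *
s=st();print(s["ft_torque"])
for n in("top","scene"):
    im=env.read_camera(n)[:,:,::-1]; cv2.imwrite(f"pics/{n}18.png",cv2.resize(im[135:185,175:245] if n=="top" else im[215:285,225:295],None,fx=8,fy=8,interpolation=cv2.INTER_LANCZOS4))
```

```text
t 19.2 tcp [0.644  0.0978 0.106 ] q [ 0.06  0.09 -0.8  -0.02 -0.06  0.07] F [ 3.5 -0.3 -4.8] gap 0.0072
x [ 0.643 -0.021 -0.765] y [0.033 0.999 0.   ]
[ 0.0263698   0.70451848 -0.04211533]
```

View pics/scene18.png

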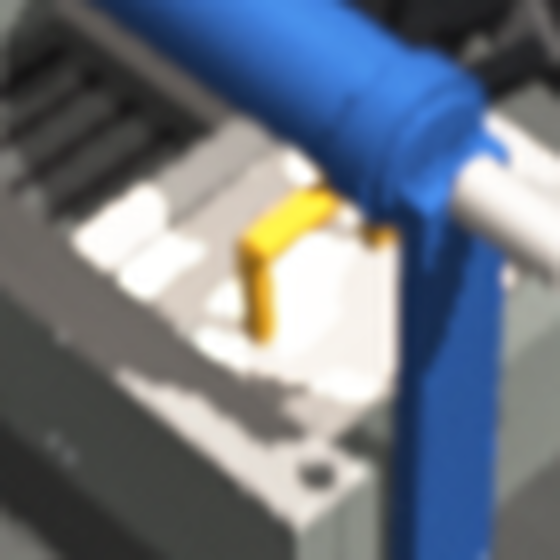

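View pics/top18.png

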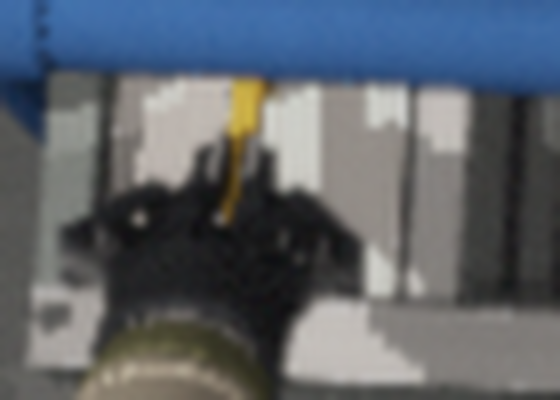

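Request:
drive_tool(plan=[[[0.07, 0, 0.08, 0, 0, 0, 0], [0.15, 0, -0.13, 0, 0, 0, 0], [0.15, 0, -0.13, 0, 0, 0, 0], [0.08, 0, -0.065, 0, 0, 0, 0], [0, 0, 0, 0, 0, 0, 0]]])

```text
clock: 19.72
tcp_pos: [0.6444, 0.0977, 0.1005]
orientation: [0.906, 0.007, 0.423, -0.015]
wrist_force: [1.4, -0.7, -6.2]
finger_gap: 0.007
```

Run:
```python
from h import *
s=st();print(s["ft_torque"])
```

```text
t 19.72 tcp [0.6444 0.0977 0.1005] q [ 0.06  0.1  -0.81 -0.03 -0.06  0.07] F [ 1.4 -0.7 -6.2] gap 0.007
x [ 0.642 -0.021 -0.766] y [0.033 0.999 0.   ]
[ 0.03856695  0.97202293 -0.00458248]
```

Request:
drive_tool(plan=[[[0.08, 0, -0.065, 0, 0, 0, 0], [0.08, 0, -0.065, 0, 0, 0, 0], [0.08, 0, -0.065, 0, 0, 0, 0], [0, 0, 0, 0, 0, 0, 0], [0, 0, 0, 0, 0, 0, 0]]])

```text
clock: 20.13
tcp_pos: [0.6442, 0.0977, 0.0974]
orientation: [0.906, 0.007, 0.423, -0.015]
wrist_force: [-1.7, 0.0, -5.3]
finger_gap: 0.0073
```

Request:
drive_tool(plan=[[[0.08, 0, -0.065, 0, 0, 0, 0], [0.08, 0, -0.065, 0, 0, 0, 0], [0, 0, 0, 0, 0, 0, 0], [0, 0, 0, 0, 0, 0, 0], [0, 0, 0, 0, 0, 0, 0]]])

```text
clock: 20.55
tcp_pos: [0.645, 0.0977, 0.0961]
orientation: [0.906, 0.007, 0.422, -0.015]
wrist_force: [-0.7, 0.5, -5.8]
finger_gap: 0.0071
```

Run:
```python
from h import *
s=st();print(s["ft_torque"])
for n in("top","scene"):
    im=env.read_camera(n)[:,:,::-1]; cv2.imwrite(f"pics/{n}19.png",cv2.resize(im[135:185,175:245] if n=="top" else im[215:285,225:295],None,fx=8,fy=8,interpolation=cv2.INTER_LANCZOS4))
```

```text
t 20.55 tcp [0.645  0.0977 0.0961] q [ 0.06  0.11 -0.81 -0.05 -0.06  0.07] F [-0.7  0.5 -5.8] gap 0.0071
x [ 0.643 -0.021 -0.765] y [0.033 0.999 0.   ]
[0.0634475  1.43712932 0.01887569]
```

View pics/scene19.png

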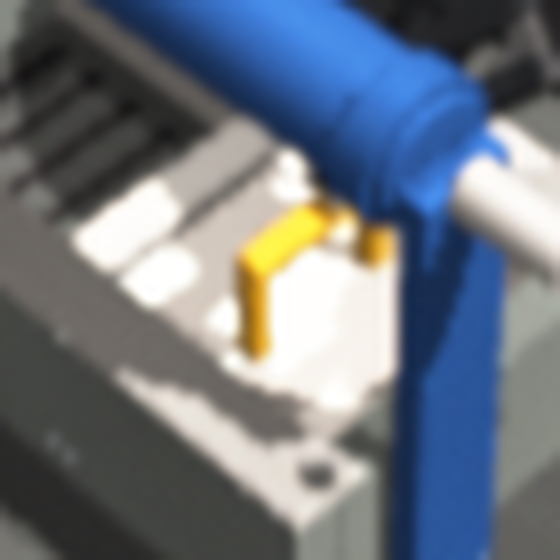

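View pics/top19.png

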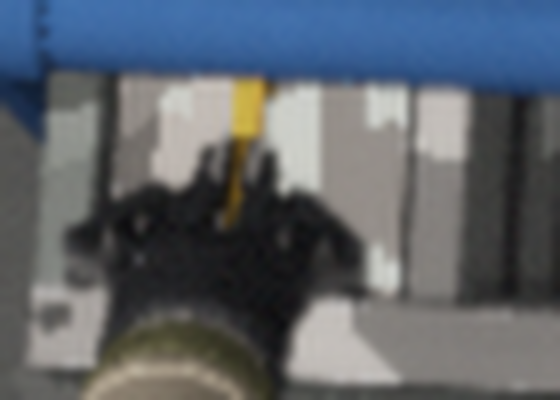

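Request:
drive_tool(plan=[[[0.08, 0, -0.065, 0, 0, 0, 0], [0.08, 0, -0.065, 0, 0, 0, 0], [0, 0, 0, 0, 0, 0, 0], [0, 0, 0, 0, 0, 0, 0], [0, 0, 0, 0, 0, 0, 0]]])

```text
clock: 21.07
tcp_pos: [0.6458, 0.0977, 0.0954]
orientation: [0.907, 0.007, 0.421, -0.015]
wrist_force: [-6.3, -0.0, 2.3]
finger_gap: 0.0068
```

Run:
```python
from h import *
s=st();print(s["ft_torque"])
```

```text
t 21.07 tcp [0.6458 0.0977 0.0954] q [ 0.06  0.11 -0.81 -0.06 -0.06  0.07] F [-6.3 -0.   2.3] gap 0.0068
x [ 0.645 -0.021 -0.764] y [0.033 0.999 0.   ]
[-1.57369664e-02  1.13734719e+00  6.84335222e-04]
```

Request:
drive_tool(plan=[[[-0.05, 0, -0.06, 0, 0, 0, 0], [0.06, 0, -0.05, 0, 0, 0, 0], [0.06, 0, -0.05, 0, 0, 0, 0], [0, 0, 0, 0, 0, 0, 0], [0, 0, 0, 0, 0, 0, 0]]])

```text
clock: 21.48
tcp_pos: [0.6458, 0.0978, 0.0952]
orientation: [0.907, 0.007, 0.42, -0.015]
wrist_force: [-10.5, -0.4, 12.2]
finger_gap: 0.0071
```

Run:
```python
from h import *
s=st();print(s["ft_torque"])
for n in("top","scene"):
    im=env.read_camera(n)[:,:,::-1]; cv2.imwrite(f"pics/{n}20.png",cv2.resize(im[135:185,175:245] if n=="top" else im[215:285,225:295],None,fx=8,fy=8,interpolation=cv2.INTER_LANCZOS4))
```

```text
t 21.48 tcp [0.6458 0.0978 0.0952] q [ 0.06  0.11 -0.82 -0.06 -0.06  0.07] F [-10.5  -0.4  12.2] gap 0.0071
x [ 0.647 -0.022 -0.762] y [0.034 0.999 0.   ]
[-0.18117916  0.83402038 -0.11155069]
```

View pics/scene20.png

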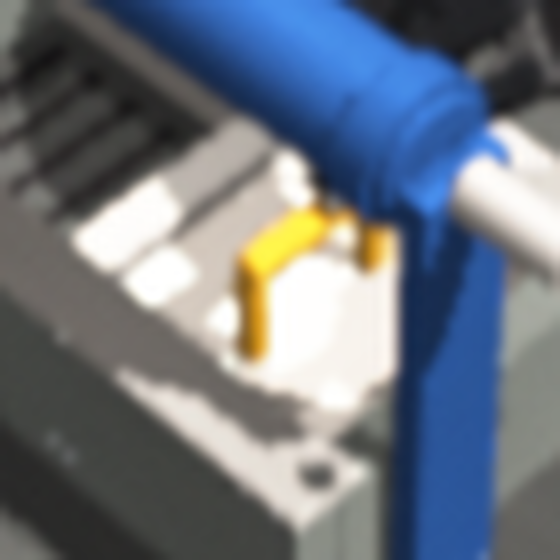

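View pics/top20.png

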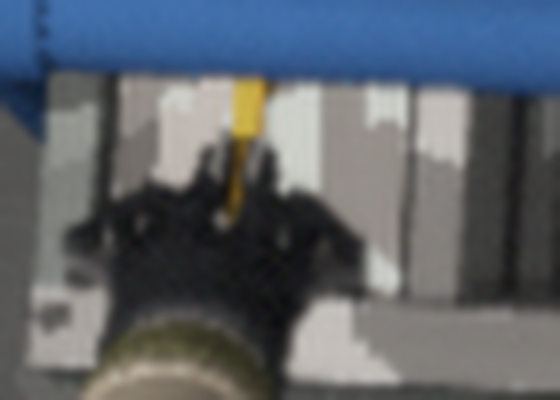

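Run:
```python
from h import *
a=cv2.imread("pics/scene0.png")
im=env.read_camera("scene")[:,:,::-1];cv2.imwrite("pics/scene20f.png",im)
f=lambda P:((proj("scene",P)[0]-[225,215]+.5)*8-.5).round(1)
Z=R.from_euler('z',-.034)
L=lambda x,y,z:Z.apply([x,y,0])+[.6306,.0175,z]
for x0 in(-.0025,0,.0025):
  for y0 in(.078,.081): print(x0,y0,"rear bar top",f(L(x0+.038,y0,.115)),"post foot",f(L(x0+.038,y0,.058)))
# same for original
g=lambda P:((proj("scene",P)[0]-[205,200]+.5)*8-.5).round(1)
for x0 in(-.0025,0):print("orig cmp14",g(L(x0+.038,-.08,.115)),g(L(x0+.038,-.08,.058)))
```

```text
-0.0025 0.078 rear bar top [245.8 256.7] post foot [248.4 351.3]
-0.0025 0.081 rear bar top [251.3 260.8] post foot [253.7 355.5]
0 0.078 rear bar top [241.2 260.2] post foot [243.9 354.8]
0 0.081 rear bar top [246.7 264.4] post foot [249.2 359. ]
0.0025 0.078 rear bar top [236.5 263.7] post foot [239.4 358.3]
0.0025 0.081 rear bar top [242.  267.9] post foot [244.7 362.5]
orig cmp14 [136.3 170.4] [146.1 265. ]
orig cmp14 [131.7 173.5] [141.6 268.2]
```

Request:
drive_tool(plan=[[[-0.05, 0, 0.02, 0, 0, 0, 0], [0, 0, 0, 0, 0, 0, 0], [0, 0, 0, 0, 0, 0, 0.05], [0, 0, 0, 0, 0, 0, 0.1], [0, 0, 0, 0, 0, 0, 0.15]]], squeeze=20)

```text
clock: 22.05
tcp_pos: [0.6458, 0.0978, 0.0951]
orientation: [0.907, 0.007, 0.42, -0.015]
wrist_force: [-4.8, -0.3, 6.3]
finger_gap: 0.0127
```

Request:
drive_tool(plan=[[[0, 0, 0, 0, 0, 0, 0.2], [0, 0, 0, 0, 0, 0, 0.3], [0, 0, 0, 0, 0, 0, 0.4], [0, 0, 0, 0, 0, 0, 0.5], [0, 0, 0, 0, 0, 0, 0.5]]])

```text
clock: 22.47
tcp_pos: [0.644, 0.0977, 0.0927]
orientation: [0.906, 0.007, 0.422, -0.015]
wrist_force: [0.3, 0.2, -0.0]
finger_gap: 0.0427
```

Run:
```python
from h import *
s=st();print(s["ft_torque"])
for n in("top","scene"):
    im=env.read_camera(n)[:,:,::-1]; cv2.imwrite(f"pics/{n}21.png",cv2.resize(im[135:185,175:245] if n=="top" else im[215:285,225:295],None,fx=8,fy=8,interpolation=cv2.INTER_LANCZOS4))
```

```text
t 22.47 tcp [0.644  0.0977 0.0927] q [ 0.06  0.12 -0.82 -0.06 -0.06  0.07] F [ 0.3  0.2 -0. ] gap 0.0427
x [ 0.643 -0.021 -0.766] y [0.033 0.999 0.   ]
[0.03284295 0.57864626 0.01488369]
```

View pics/scene21.png

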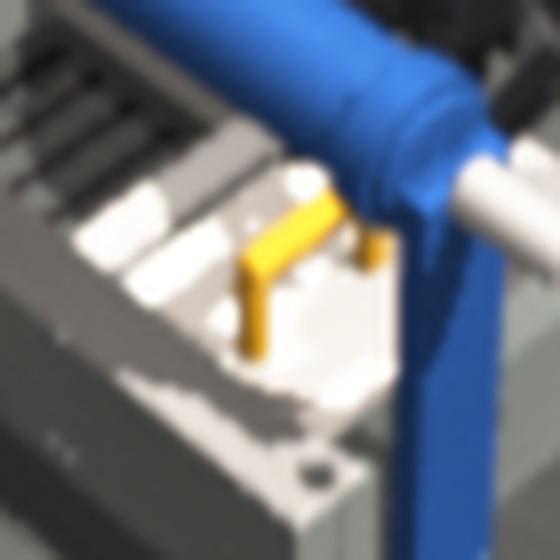

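View pics/top21.png

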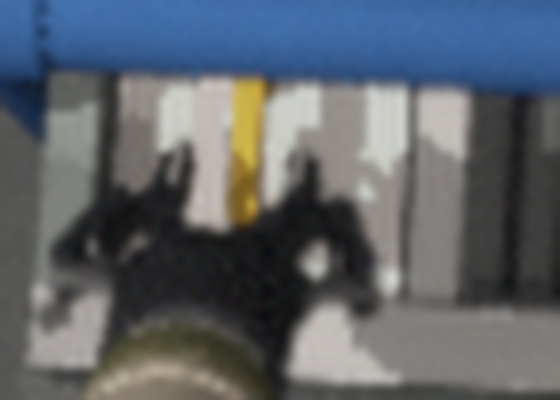

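Hatch stayed put and is released. Backing out along the tool axis.

Request:
drive_tool(plan=[[[-1.0, 0, 0, 0, 0, 0, 0.5], [-1.5, 0, 0, 0, 0, 0, 0.5], [-2.5, 0, 0, 0, 0, 0, 0.5], [-3.0, 0, 0, 0, 0, 0, 0.5], [-3.0, 0, 0, 0, 0, 0, 0.5]]])

```text
clock: 22.98
tcp_pos: [0.5716, 0.1, 0.1775]
orientation: [0.906, 0.007, 0.423, -0.015]
wrist_force: [0.8, 0.3, 0.2]
finger_gap: 0.0427
```

Request:
drive_tool(plan=[[[-3.0, 0, 0, 0, 0, 0, 0.5], [-3.0, 0, 0, 0, 0, 0, 0.5], [-3.0, 0, 0, 0, 0, 0, 0.5], [-2, 0, 0, 0, 0, 0, 0.5], [-1, 0, 0, 0, 0, 0, 0.5]]])

```text
clock: 23.4
tcp_pos: [0.4951, 0.1029, 0.2728]
orientation: [0.907, 0.007, 0.42, -0.015]
wrist_force: [0.4, -0.2, 0.8]
finger_gap: 0.0423
```

Run:
```python
from h import *
s=st();print(s["ft_torque"])
for n in("top","scene"):
    im=env.read_camera(n)[:,:,::-1]; cv2.imwrite(f"pics/{n}22.png",im);cv2.imwrite(f"pics/{n}22c.png",cv2.resize(im[115:195,160:290] if n=="top" else im[165:300,180:320],None,fx=6 if n=="top" else 4.4,fy=6 if n=="top" else 4.4,interpolation=cv2.INTER_LANCZOS4))
```

```text
t 23.4 tcp [0.4951 0.1029 0.2728] q [ 0.1  -0.4  -0.73  0.54 -0.09  0.1 ] F [ 0.4 -0.2  0.8] gap 0.0423
x [ 0.647 -0.021 -0.762] y [0.033 0.999 0.001]
[-0.01387312  0.54343259 -0.03680077]
```

View pics/scene22c.png

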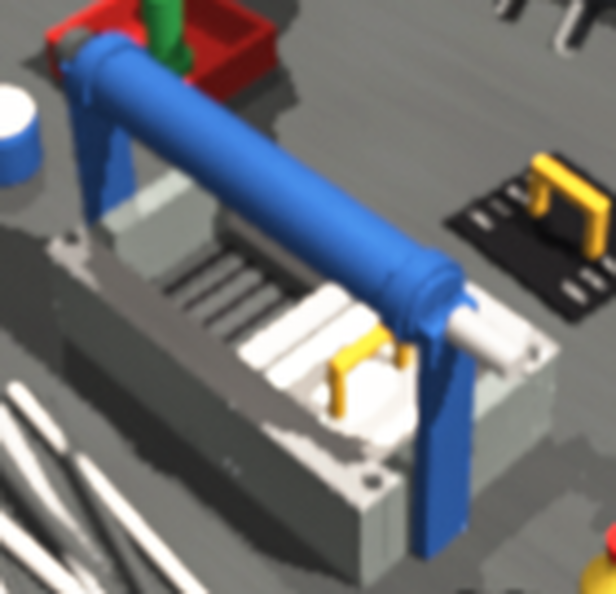

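View pics/top22c.png

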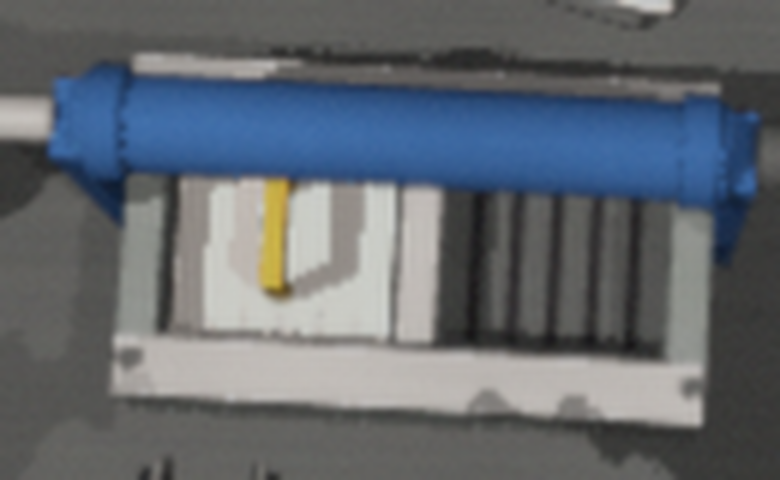

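View pics/top22.png

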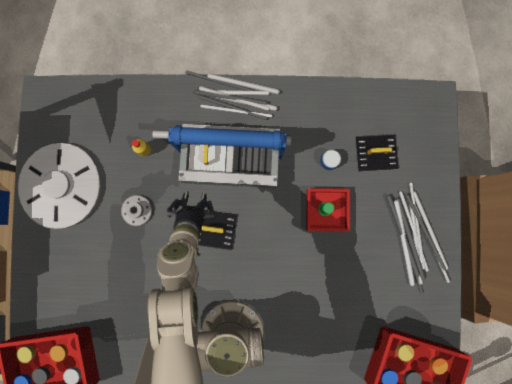

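Run:
```python
from fit import *
c=lambda p,f,o:(np.array(p)+.5)/f-.5+np.array(o)
def H(tp,sp):
    def g(p):
        a=loc(q,(p[0]-.038,p[1],p[2]));b=loc(q,(p[0]+.038,p[1],p[2]))
        return np.r_[proj("top",a)[0]-tp,proj("scene",b)[0]-sp]
    h=least_squares(g,[0,.08,.11]);return h.x.round(4),h.fun.round(2)
print("orig",H(T(488,296),S(190,250)))
print("now",H(c((272,289),6,(160,115)),S(338,365)))
A=cv2.imread("pics/scene22.png")[220:262,235:285];B=cv2.imread("pics/scene0.png")[195:237,205:255]
cv2.imwrite("pics/cmp23.png",np.hstack([cv2.resize(x,None,fx=8,fy=8,interpolation=cv2.INTER_CUBIC) for x in(B,A)]))
A=cv2.imread("pics/top22.png")[138:178,182:232];B=cv2.imread("pics/top0.png")[138:178,225:275]
cv2.imwrite("pics/cmp24.png",np.hstack([cv2.resize(x,None,fx=8,fy=8,interpolation=cv2.INTER_CUBIC) for x in(B,A)]))
```

```text
orig (array([-0.0025, -0.0799,  0.1125]), array([-0.83,  0.84, -1.13, -0.03]))
now (array([-0.0008,  0.0807,  0.1142]), array([-0.76,  0.7 , -0.92,  0.  ]))
```

View pics/cmp23.png

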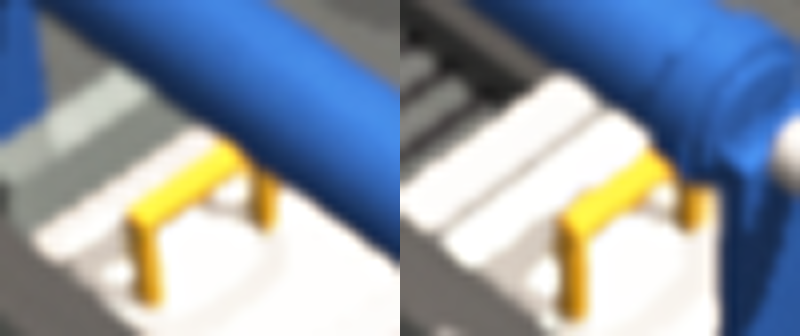

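View pics/cmp24.png

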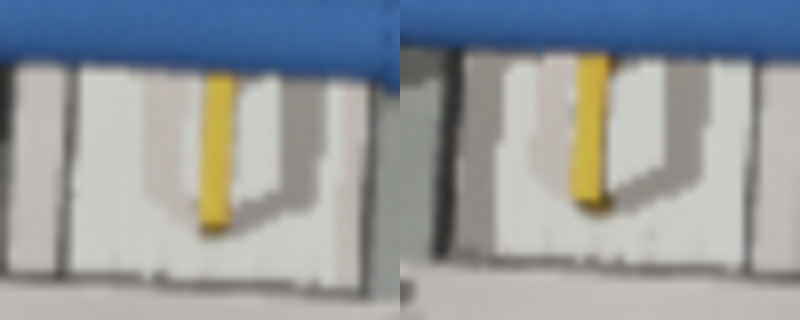

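Run:
```python
from h import *
st(); print(env.hand_in())
```

```text
t 23.5 tcp [0.496  0.1029 0.2722] q [ 0.1  -0.4  -0.73  0.54 -0.09  0.1 ] F [ 0.8  0.5 -0.5] gap 0.0429
x [ 0.647 -0.021 -0.762] y [0.033 0.999 0.001]
the job is handed in; nothing more can be done
None
```

I moved the sleeve and then the hatch as asked, and handed the job in at 23.5 s with the arm withdrawn and touching nothing. The hand-in reports no verdict.

**Sleeve:** I lifted it out of the open well and lowered it into the red box until the wrist read about 5 N. In the later pictures it stands upright near the middle of the box.

**Hatch:** I took it by the yellow handle, raised it about 23 mm and slid it about 162 mm. I lowered it in small steps, released it, and backed off.

**Last checks:**
- **Position:** the handle measures +80.7 mm along the trough against 80 nominal, and 0.8 mm off centre across it.
- **Height:** the handle top measures 114.2 mm against 115 nominal, but 112.5 in the first seat. That 1.7 mm disagreement is within pixel error, so the pictures alone cannot prove the last millimetre. The tool height at contact matched the first grip within about 1 mm, which supports the hatch being fully home.
- **Flatness:** after release the hatch looks flat, with an even seam to the bridge.
- **Bystanders:** hub, bottle, tin and ram show no change in the last overhead picture.

**What did not go smoothly:**
- **Wrist roll:** the first one ran joint 6 to its limit, so I turned the gripper half round.
- **First slide:** it was about 3 mm short by the edge check, and I corrected it before lowering.
- **Touchdown:** there was a short sideways load of about 10 N and a vertical load of about 12 N, both gone after release.

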